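# Put the breakfast board away in the board stand

## Task

The dark wooden breakfast board lies flat on the table and is too wide and too flat to be picked up there: slide it out over the left edge of the table until a few centimetres of it stick out and you can get hold of it, without letting it fall. Then stand it upright, on edge, in one of the two empty slots of the board stand, down on the stand's wooden base, and let go; do not push the stand, the mug or the jam jar about.

Things in the scene. Friction and masses are not known exactly. Their poses are not given: they have to be found in the camera images.
- board: the board to put away: dark brown wooden breakfast board, a plain rectangular slab with rounded corners, 100 mm wide (its x axis), 130 mm long (its y axis) and 8 mm thick (its z axis), 0.09 to 0.16 kg. Origin at the centre of its underside. At the start it lies flat on the table, its long axis within about 0.4 rad of the world y axis. It tips off the table if its middle passes the edge. Friction on the table 0.4 to 0.75
- table_edge (a point): point on the upper rim of the table's left edge. The edge runs nearly along x, at y = 0.196 (x = 0.40), 0.203 (x = 0.50), 0.207 (x = 0.62). The table top is 26 mm thick, its upper face z = 0; beside and below the edge there is free space: rail and legs lie at least 65 mm in from the edge. Clothes hang beyond x = 0.57, y = 0.38
- board_mid (a point): the point in the middle of the board (4 mm above the centre of its underside)
- board_corner_a (a point): corner of the board: 47 mm along its +x and 62 mm along its +y axis from its middle, at half its thickness (the corners are rounded, 14 mm radius)
- board_corner_b (a point): corner of the board: 47 mm along its -x and 62 mm along its +y axis
- board_corner_c (a point): corner of the board: 47 mm along its -x and 62 mm along its -y axis
- board_corner_d (a point): corner of the board: 47 mm along its +x and 62 mm along its -y axis
- stand: board stand, loose, 1.3 kg: light wooden base 116 mm (x) by 104 mm (y), its top 18 mm above the table, with four inverted-U wire loops across it (84 mm wide along x, 5 mm wire, tops 65 mm above the table) at y = -36, -12, 12 and 36 mm. Origin: centre of its underside, z up; turned at most 0.25 rad. Boards stand between loops, flat sides facing +-y; the -y slot holds a blue board
- slot_outer (a point): empty slot of the stand nearest its +y end: middle of the slot at the top of the wooden base (24 mm from the stand's middle, 18 mm above the table). 19 mm clear between the loops. Axes as the stand's
- slot_inner (a point): the other empty slot, in the middle of the stand: middle of the slot at the top of the wooden base, 18 mm above the table, 19 mm clear. In the next slot on its -y side a blue board of the same size stands on its long edge, 118 mm high, leaning away, which belongs to the stand and does not come off
- mug: two-tone coffee mug, 90 mm across and 105 mm high, with a handle, standing behind the work under a wooden wall shelf (underside 0.63 m above the table, from x = 0.58 to the wall: forearm and wrist must stay out from under it when the fingers are high); leave alone. Origin near the centre of its foot
- jar: jam jar with a white lid, 69 mm across and 99 mm high, standing behind the work; leave alone. Origin at the centre of its foot
- biscuits: flat green biscuit packet lying near the right back of the table, 45 x 120 x 11 mm. Origin at the centre of its underside

How it is judged (in metres and radians):
On the way:
1. the board lies flat on the table with at least 2 to 3 cm of it sticking out over the left edge (world y of any of board_corner_a, board_corner_b, board_corner_c, board_corner_d above 0.226 m and angle between board's own z axis and vertical below 0.1 rad and height (world z) of board_mid between -0.006 and 0.016 m), for 0.2 s.
At the end, for the whole second after the job is handed in: The board stands on the base of the stand in one of the two empty slots, between the loops (it may lean on one), within 17 degrees of upright and of the slot, its middle within 30 mm of the slot middle along the slot; it has been let go and stays there, and the stand stands level (y of board_mid in the frame of stand between -0.0115 and 0.038 m and x of board_mid in the frame of stand between -0.03 and 0.03 m and z of board_mid in the frame of stand between 0.06 and 0.095 m and angle between board's own z axis and vertical between 1.27 and 1.87 rad and angle between the z axis of board and the y axis of stand, either way round below 0.3 rad and angle between stand's own z axis and vertical below 0.05 rad and linear speed of stand below 0.02 m/s); the robot touches nothing.
It fails at once if the board falls off the table (height (world z) of board_mid below -0.05 m).
It fails at once if the stand is pushed more than 5 cm or tipped (distance of stand from where it was at the start of the episode above 0.05 m or angle between stand's own z axis and vertical above 0.35 rad).
It fails at once if the mug is pushed more than 4 cm or tipped (distance of mug from where it was at the start of the episode above 0.04 m or angle between mug's own z axis and vertical above 0.5 rad).
It fails at once if the jam jar is pushed more than 4 cm or tipped (distance of jar from where it was at the start of the episode above 0.04 m or angle between jar's own z axis and vertical above 0.5 rad).
It also fails if it takes over 64 s, if anything falls off the work surface, if the arm or the gripper's body presses on something with over 40 N, if the wrist force passes 120 N, or if a joint passes its speed limit or range.

## Robot

A 6-joint arm with a two-finger parallel gripper is mounted at the origin on a cart in front of the work surface, level with it; the furniture and walls round the work are solid. World frame = base frame: x ahead of the robot, y to its left, z up, the work surface at z = 0. Lengths are in m, angles in degrees, forces in N, time in s.
With the tool pointing down it reaches from about 0.4 to 0.825 m from the base axis. Payload 7 kg.
Tool frame: the origin (TCP) lies on the centre line of the jaws, within the pads' length; the fingertips stand 17 mm ahead of it and the grasp point (between the pads) lies 2 mm behind it; y points along the fingers, z is the direction in which the jaws open and shut, and the axes are right-handed (so a half turn about y gives the same grasp; the last joint's range is limited). The gripper opens to 88 mm and grips with 3 to 60 N. Pads are 19 mm wide; open, the fingers measure 130 mm over their backs; the gripper's body (78 mm by 193 mm) begins 47 mm behind the grasp point.
Start: joints at [80.678, 20.546, 0.682, 0, -70.136, -16.507], TCP at [0.294, 0.608, 0.244] pointing down, gripper open.
Joint ranges: [-176.03, 176.03], [-82.01, 121.73], [-58.28, 71.71], [-173.87, 95.51], [-174.79, -0.11], [-173.66, 173.66]. Speed limits (degrees/s): [136.94, 136.94, 172.46, 180, 180, 180].

## Interface

Orientations are given as [roll, pitch, yaw] about the fixed x, y, z axes, in that order (R = Rz(yaw) Ry(pitch) Rx(roll)).
In Python, from plant import r, capture, camera_info gives the robot as it stands. The module is installed in compiled form; this text tells all that it offers.
- The arm moves only by the tool apply_moves, never from a script. Its argument "deltas" is a list of rows, each an object of numbers: "tx", "ty", "tz": the shift along the tool's x, y, z in m; "turn": the turn about the tool's y in rad; "gripper": the finger opening in m, from 0 to 0.0876. A call has 1 to 5 rows; each row is the pose to reach, as a shift and turn from the pose commanded when the call began, along the tool's axes at that moment; what a row does not reach only later rows make up. A row lasts 1/10 s, in which the tool goes at most 50 mm and 8.59 degrees, less where a joint would pass 70% of its speed; a pose out of reach is approached as far as the arm can. A call with a gripper value outside its range is refused whole. The fingers move at their own pace and stop on an object; "newtons" is the grip in N (left out, the last holds). Time passes only in rows, so rows that repeat a pose let the fingers close. It gives the time, the measured TCP pose, the force and the opening at its end, in the units of the state.
- r.get_state(): the state, without advancing time (a new reading comes with each control period).
- capture(name): name is "scene" or "top" or "wrist"; returns (picture, depth): 420x560x3 uint8, red, green, blue; 420x560 float32, m along the optical axis (not along the pixel's ray), 0 where there is no reading.
- camera_info(name): a dict with "K" (3x3 intrinsics, pixels), "k1" (the pictures are not rectified: a ray, as slopes to the right and down, at radius r is drawn at 1 + k1 r^2 times it, then the intrinsics apply), "eye" and "orientation" of the camera in the world; the wrist camera has in their place "tool_from_camera" (4x4, takes a point from camera to tool coordinates, whose origin is the TCP and whose axes are the tool frame's). Camera axes: x right, y up, looking along -z (the intrinsics and any distortion apply to the point x, -y, -z); pixel columns grow to the right and rows downward; lengths in m; the calibration is good to about 2 mm. A picture is of the moment at which its call begins: read the wrist's pose just before it. camera_info takes no time and is no camera call.
- r.close_job(): hands the job in, once; it reports no verdict.
The state is a dict: "time_s": time; "joints": joint angles; "qd": joint speeds; "joint_torque": joint torques, N m; "tcp_pos": TCP position; "eef_rot": TCP orientation; "contact_force": force on the tool from outside, world axes, zero at the start; "moment": the same for the moment, N m; "gripper_width": finger opening in m.
Only numpy, scipy, OpenCV 4.12 (cv2) and the standard library are available. Lean on these libraries where they do the work, as an engineer would, in place of code of your own. Each camera call takes 0.05 s, during which the arm holds its last target.

## Working session

There is one attempt and no reset: what is moved stays moved. The work goes in short steps, Python scripts to look and compute and a tool call to move; the robot and the scene stay as the last step left them, time stands still between calls to the robot, and variables do not carry over. Pictures are saved under pics/ and viewed, and the job is handed in when it is done.

Besides the shell and the picture viewer there is one more tool, called after "Emit:" as a command line: name --argument value ..., lists and objects as JSON in quotes. apply_moves: Moves the arm, as the interface text tells. Its arguments: {"type":"object","properties":{"deltas":{"type":"array","items":{"type":"object","properties":{"tx":{"type":"number"},"ty":{"type":"number"},"tz":{"type":"number"},"turn":{"type":"number"},"gripper":{"type":"number"}}}},"newtons":{"type":"number"}},"required":["deltas"]}

```bash
mkdir -p pics; ls; cat > h.py <<'E'
import numpy as np, cv2
from scipy.spatial.transform import Rotation as R
from plant import r, capture, camera_info
def Rm(o): return R.from_euler('xyz',o,degrees=True).as_matrix()
def save(n,p): cv2.imwrite(f'pics/{n}.png',cv2.cvtColor(p,cv2.COLOR_RGB2BGR))
E
python3 - <<'E'
from h import *
s=r.get_state(); print(s)
for n in ['scene','top','wrist']:
    p,d=capture(n); save(n+'0',p); np.save(n+'0d.npy',d); np.save(n+'0p.npy',p); print(n,camera_info(n))
E
```

```text
pics
{'time_s': 0.0, 'joints': array([ 8.06794714e+01,  2.05905163e+01,  6.34576476e-01, -2.11006874e-02,
       -7.01340995e+01, -1.65066751e+01]), 'qd': array([-0.0324658 , -0.02109115,  0.03381252,  0.03422478, -0.07754231,
        0.05209014]), 'joint_torque': array([ 8.55449780e-04, -5.82713163e+01,  2.93062466e+01,  6.99744925e+00,
        7.11334185e-03, -1.50826386e-04]), 'tcp_pos': array([0.29388978, 0.60716487, 0.24263603]), 'eef_rot': array([-8.99080350e+01,  6.56665890e-03,  1.54165616e+02]), 'contact_force': array([-0.3998206 , -0.34246421, -1.2603278 ]), 'moment': array([ 0.01397996,  0.02150027, -0.01732431]), 'gripper_width': 0.08758857517874141}
scene {'K': array([[486.63609877,   0.        , 283.20722051],
       [  0.        , 486.63609877, 211.03494324],
       [  0.        ,   0.        ,   1.        ]]), 'k1': -0.022524487697759246, 'eye': array([0.04325071, 0.54929307, 0.64565347]), 'orientation': array([  51.46300637,    0.89883624, -139.04809714])}
top {'K': array([[417.13027593,   0.        , 282.7077462 ],
       [  0.        , 417.13027593, 201.64613587],
       [  0.        ,   0.        ,   1.        ]]), 'k1': 0.006322613462022319, 'eye': array([ 0.4548197 , -0.0203705 ,  0.91243203]), 'orientation': array([  6.22891176,   0.15413573, -90.57969123])}
wrist {'K': array([[340.86825289,   0.        , 276.81115379],
       [  0.        , 340.86825289, 210.5067002 ],
       [  0.        ,   0.        ,   1.        ]]), 'k1': -0.0075552285445859985, 'tool_from_camera': array([[-5.02174662e-04, -9.61870487e-01, -2.73504871e-01,
        -7.50564315e-02],
       [-3.41576983e-04,  2.73505055e-01, -9.61870505e-01,
        -1.40546605e-01],
       [ 9.99999816e-01, -3.89604027e-04, -4.65900127e-04,
        -2.30577500e-04],
       [ 0.00000000e+00,  0.00000000e+00,  0.00000000e+00,
         1.00000000e+00]])}
```

View pics/scene0.png

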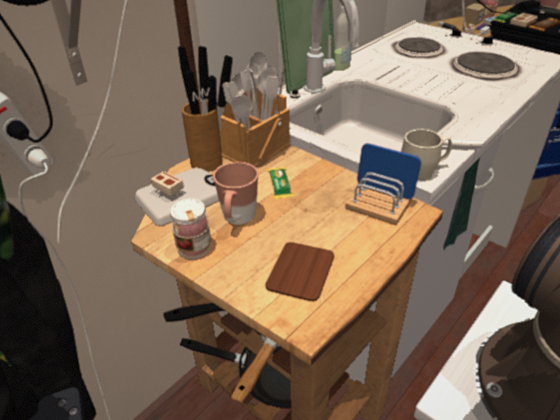

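View pics/top0.png

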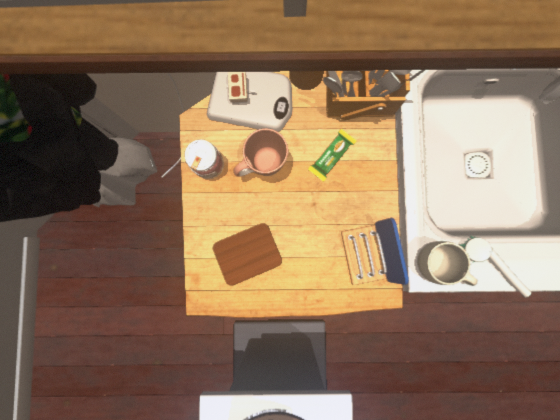

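View pics/wrist0.png

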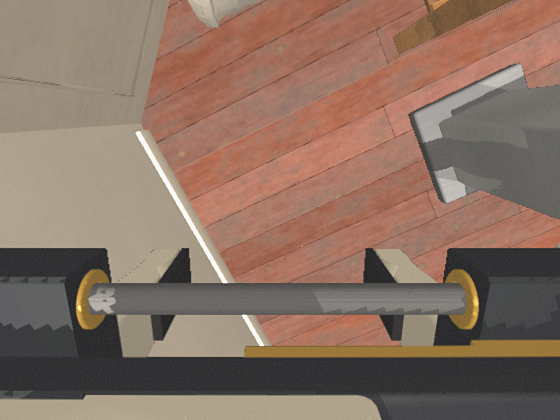

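```bash
cat >> h.py <<'E'
def campose(n,s=None):
    ci=camera_info(n)
    if n=='wrist':
        T=np.eye(4);T[:3,:3]=Rm(s['eef_rot']);T[:3,3]=s['tcp_pos'];T=T@ci['tool_from_camera']
        return ci,T[:3,:3],T[:3,3]
    return ci,Rm(ci['orientation']),np.array(ci['eye'])
def rays(n,uv,s=None):
    ci,C,e=campose(n,s)
    D=np.array([ci['k1'],0,0,0,0])
    q=cv2.undistortPoints(np.float64(uv).reshape(-1,1,2),ci['K'],D).reshape(-1,2)
    d=np.c_[q[:,0],-q[:,1],-np.ones(len(q))]
    return e,d@C.T
def onplane(n,uv,z,s=None):
    e,d=rays(n,uv,s)
    return e+d*((z-e[2])/d[:,2])[:,None]
def cloud(n,d,s=None):
    v,u=np.nonzero(d>0)
    e,D=rays(n,np.c_[u,v],s)
    return np.c_[u,v],e+D*d[v,u][:,None]
def board_top(p,z=0.008,roi=None):
    hsv=cv2.cvtColor(p,cv2.COLOR_RGB2HSV)
    m=((hsv[...,2]<140)&(hsv[...,1]>90)&((hsv[...,0]<15)|(hsv[...,0]>170))).astype(np.uint8)
    if roi is not None:
        k=np.zeros_like(m);k[roi[1]:roi[3],roi[0]:roi[2]]=1;m*=k
    m=cv2.morphologyEx(m,cv2.MORPH_OPEN,np.ones((5,5)))
    cs,_=cv2.findContours(m,cv2.RETR_EXTERNAL,cv2.CHAIN_APPROX_NONE)
    c=max(cs,key=cv2.contourArea).reshape(-1,2)
    w=onplane('top',c,z)[:,:2]
    return c,cv2.minAreaRect(w.astype(np.float32))
E
python3 - <<'E'
from h import *
p=np.load('top0p.npy'); d=np.load('top0d.npy')
c,rc=board_top(p,roi=(190,210,300,300)); print(rc, c.min(0),c.max(0)); print(cv2.boxPoints(rc))
uv,P=cloud('top',d)
T=(abs(P[:,2])<.006)
print('table z med',np.median(P[T,2]), T.sum())
# stand
S=(uv[:,0]>325)&(uv[:,0]<420)&(uv[:,1]>210)&(uv[:,1]<300)
for lo,hi in [(.012,.024),(.05,.07),(.08,.13)]:
    k=S&(P[:,2]>lo)&(P[:,2]<hi); 
    if k.sum(): print(lo,hi,k.sum(),P[k].mean(0),P[k].min(0),P[k].max(0),cv2.minAreaRect(P[k][:,:2].astype(np.float32)))
crop=p[200:310,170:430]; save('crop0',cv2.resize(crop,None,fx=3,fy=3,interpolation=cv2.INTER_CUBIC))
E
```

```text
Traceback (most recent call last):
  File "h.py", line 32, in board_top
    c=max(cs,key=cv2.contourArea).reshape(-1,2)
      ~~~^^^^^^^^^^^^^^^^^^^^^^^^
ValueError: max() iterable argument is empty
```

```bash
cat > a.py <<'E'
from h import *
p=np.load('top0p.npy'); d=np.load('top0d.npy')
hsv=cv2.cvtColor(p,cv2.COLOR_RGB2HSV); print(hsv[254,248],hsv[240,255],hsv[200,240],hsv[285,240],p[254,248],p[200,240])
crop=p[200:310,170:430]; save('crop0',cv2.resize(crop,None,fx=3,fy=3,interpolation=cv2.INTER_CUBIC))
uv,P=cloud('top',d)
T=(abs(P[:,2])<.006)
print('table z med',np.median(P[T,2]), T.sum())
S=(uv[:,0]>325)&(uv[:,0]<420)&(uv[:,1]>210)&(uv[:,1]<300)
for lo,hi in [(.012,.024),(.05,.07),(.08,.13)]:
    k=S&(P[:,2]>lo)&(P[:,2]<hi); 
    if k.sum(): print(lo,hi,k.sum(),P[k].mean(0),P[k].min(0),P[k].max(0),cv2.minAreaRect(P[k][:,:2].astype(np.float32)))
c,rc=board_top(p,roi=(190,210,300,300)); print(rc, c.min(0),c.max(0)); print(cv2.boxPoints(rc))
E
sed -i "s/(hsv\[...,2\]<140)&(hsv\[...,1\]>90)&((hsv\[...,0\]<15)|(hsv\[...,0\]>170))/(p[...,0]<150)\&(p[...,0]>p[...,2]+20)/" h.py; python3 a.py
```

```text
[ 11 162 157] [ 12 160 145] [ 19 122 240] [ 19 133 240] [157  94  57] [240 197 125]
table z med 0.0004770923242705116 38853
0.012 0.024 1721 [ 0.438986   -0.19402327  0.01831995] [ 0.36021842 -0.29881386  0.01212493] [ 0.52987804 -0.14349568  0.02384869] ((0.4355282187461853, -0.22361138463020325), (0.16698145866394043, 0.14079689979553223), 9.934680938720703)
0.05 0.07 595 [ 0.44043652 -0.21173523  0.06210849] [ 0.38230573 -0.29495629  0.05002471] [ 0.50868574 -0.15977163  0.06997438] ((0.4429470896720886, -0.22292160987854004), (0.12406471371650696, 0.13063311576843262), 24.479703903198242)
0.08 0.13 757 [ 0.44609501 -0.23579562  0.10518605] [ 0.38264292 -0.25404318  0.08002719] [ 0.50944353 -0.22017057  0.12145398] ((0.4464573264122009, -0.23704002797603607), (0.12922118604183197, 0.013538658618927002), 10.678123474121094)
((0.49456316232681274, 0.03842884674668312), (0.019499916583299637, 0.012979111634194851), 89.74623107910156) [252 226] [261 232]
[[0.4880305  0.02870773]
 [0.5010095  0.02865024]
 [0.50109583 0.04814997]
 [0.4881168  0.04820745]]
```

View pics/crop0.png

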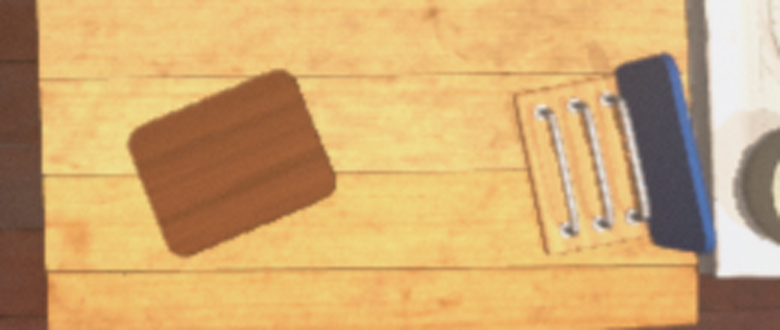

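```bash
sed -i "s/p\[...,0\]<150/p[...,0]<200/" h.py; cat > a.py <<'E'
from h import *
p=np.load('top0p.npy')
c,rc=board_top(p,roi=(190,210,300,300)); print(rc, c.min(0),c.max(0)); print(cv2.boxPoints(rc))
f=lambda l:np.array(l)/3.+[170,200]
print('base',onplane('top',f([[515,95],[548,253]]),.018))
for a in ([[543,112],[571,228]],[[576,104],[604,222]]):
    q=onplane('top',f(a),.0625); print('loop',q, np.degrees(np.arctan2(-(q[1]-q[0])[1],-(q[1]-q[0])[0])), q.mean(0))
uv=np.array([[186,y] for y in (160,200,240,280)]);print(onplane('top',uv,0))
E
python3 a.py
```

```text
((0.44220423698425293, 0.0594964474439621), (0.10131450742483139, 0.13106152415275574), 22.134979248046875) [213 224] [281 284]
[[ 0.37058917  0.10111038]
 [ 0.4199718  -0.02029175]
 [ 0.51381934  0.01788252]
 [ 0.46443668  0.13928466]]
base [[ 0.48655659 -0.14440725  0.018     ]
 [ 0.37547081 -0.16474754  0.018     ]]
loop [[ 0.47331203 -0.15687028  0.0625    ]
 [ 0.39574407 -0.17342458  0.0625    ]] 12.047142122181077 [ 0.43452805 -0.16514743  0.0625    ]
loop [[ 0.4784839  -0.17933866  0.0625    ]
 [ 0.39949765 -0.1956291   0.0625    ]] 11.653514788136356 [ 0.43899078 -0.18748388  0.0625    ]
[[0.64988228 0.19531158 0.        ]
 [0.56029063 0.19397761 0.        ]
 [0.47255464 0.1926468  0.        ]
 [0.38664686 0.19131952 0.        ]]
```

```bash
cat > pl.py <<'E'
# usage: pl.py cx cy cz cyaw  tx ty tz tyaw  -> tool deltas
import sys,math
c=list(map(float,sys.argv[1:5]));t=list(map(float,sys.argv[5:9]))
a=math.radians(c[3]);dx,dy,dz=[t[i]-c[i] for i in range(3)]
d=(t[3]-c[3]+180)%360-180
print("tx %.4f ty %.4f tz %.4f turn %.4f"%(dx*math.cos(a)+dy*math.sin(a),-dz,-dx*math.sin(a)+dy*math.cos(a),-math.radians(d)))
E
cat > st.py <<'E'
from h import *
s=r.get_state(); print(s['time_s'],s['tcp_pos'].round(4),s['eef_rot'].round(2),'F',s['contact_force'].round(1),'M',s['moment'].round(2),'w',round(s['gripper_width'],4),s['joints'].round(0))
E
python3 pl.py .294 .608 .244 154.17 .442 .0595 .15 22
```

```text
tx -0.3722 ty 0.0940 tz 0.4292 turn 2.3068
```

Emit:
apply_moves --deltas '[{"tx": -0.13,"ty": 0.03,"tz": 0.15,"turn": 0.75,"gripper": 0.06},{"tx": -0.13,"ty": 0.03,"tz": 0.15,"turn": 0.75,"gripper": 0.06},{"tx": -0.13,"ty": 0.03,"tz": 0.15,"turn": 0.75,"gripper": 0.06},{"tx": -0.13,"ty": 0.03,"tz": 0.15,"turn": 0.75,"gripper": 0.06},{"tx": -0.13,"ty": 0.03,"tz": 0.15,"turn": 0.75,"gripper": 0.06}]'

```text
time_s: 0.65
tcp_pos: [0.3458, 0.4103, 0.2127]
eef_rot: [-89.9, 0.1, 110.7]
contact_force: [-0.3, 1.7, 0.8]
gripper_width: 0.0606
```

```bash
python3 st.py
```

```text
0.65 [0.3458 0.4103 0.2127] [-8.9860e+01  9.0000e-02  1.1067e+02] F [-0.3  1.7  0.8] M [ 0.25 -0.06 -0.01] w 0.0606 [ 71.   9. -19.  -0. -62. -50.]
```

```bash
python3 pl.py .3457 .4163 .214 111.2 .442 .0595 .12 22
```

```text
tx -0.3675 ty 0.0940 tz 0.0392 turn 1.5568
```

Emit:
apply_moves --deltas '[{"tx": -0.184,"ty": 0.047,"tz": 0.02,"turn": 0.745},{"tx": -0.184,"ty": 0.047,"tz": 0.02,"turn": 0.745},{"tx": -0.184,"ty": 0.047,"tz": 0.02,"turn": 0.745},{"tx": -0.184,"ty": 0.047,"tz": 0.02,"turn": 0.745},{"tx": -0.184,"ty": 0.047,"tz": 0.02,"turn": 0.745}]'

```text
invalid input at $.deltas[0]: expected keys tx, ty, tz, turn, gripper
```

```bash
python3 st.py; python3 pl.py .3936 .2375 .167 68.5 .442 .0595 .07 22
```

```text
0.65 [0.3458 0.4103 0.2127] [-8.9860e+01  9.0000e-02  1.1067e+02] F [-0.3  1.7  0.8] M [ 0.25 -0.06 -0.01] w 0.0606 [ 71.   9. -19.  -0. -62. -50.]
tx -0.1479 ty 0.0970 tz -0.1103 turn 0.8116
```

Emit:
apply_moves --deltas '[{"tx": -0.184,"ty": 0.047,"tz": 0.02,"turn": 0.745,"gripper": 0.06},{"tx": -0.184,"ty": 0.047,"tz": 0.02,"turn": 0.745,"gripper": 0.06},{"tx": -0.184,"ty": 0.047,"tz": 0.02,"turn": 0.745,"gripper": 0.06},{"tx": -0.184,"ty": 0.047,"tz": 0.02,"turn": 0.745,"gripper": 0.06},{"tx": -0.184,"ty": 0.047,"tz": 0.02,"turn": 0.745,"gripper": 0.06}]'

```text
time_s: 1.15
tcp_pos: [0.3928, 0.2324, 0.1651]
eef_rot: [-89.9, 0.2, 68.0]
contact_force: [-0.5, 0.7, 0.4]
gripper_width: 0.0599
```

```bash
python3 st.py; python3 pl.py .3936 .2375 .167 68.5 .442 .0595 .07 22
```

```text
1.15 [0.3928 0.2324 0.1651] [-89.91   0.18  67.95] F [-0.5  0.7  0.4] M [ 0.23 -0.18 -0.05] w 0.0599 [ 55.   4. -32.  -0. -54. -77.]
tx -0.1479 ty 0.0970 tz -0.1103 turn 0.8116
```

Emit:
apply_moves --deltas '[{"tx": -0.148,"ty": 0.097,"tz": -0.11,"turn": 0.812,"gripper": 0.06},{"tx": -0.148,"ty": 0.097,"tz": -0.11,"turn": 0.812,"gripper": 0.06},{"tx": -0.148,"ty": 0.097,"tz": -0.11,"turn": 0.812,"gripper": 0.06},{"tx": -0.148,"ty": 0.097,"tz": -0.11,"turn": 0.812,"gripper": 0.06},{"tx": -0.148,"ty": 0.097,"tz": -0.11,"turn": 0.812,"gripper": 0.06}]'

```text
time_s: 1.65
tcp_pos: [0.4401, 0.0548, 0.067]
eef_rot: [-90.0, 0.3, 25.0]
contact_force: [-0.5, 0.2, 0.1]
gripper_width: 0.0597
```

```bash
python3 st.py
```

```text
1.65 [0.4401 0.0548 0.067 ] [-90.01   0.3   24.95] F [-0.5  0.2  0.1] M [ 0.08 -0.09  0.  ] w 0.0597 [ 33.  11. -41.  -0. -39. -98.]
```

Emit:
apply_moves --deltas '[{"tx": 0,"ty": 0.03,"tz": 0,"turn": 0.06,"gripper": 0.06},{"tx": 0,"ty": 0.04,"tz": 0,"turn": 0.06,"gripper": 0.06},{"tx": 0,"ty": 0.042,"tz": 0,"turn": 0.06,"gripper": 0.06}]'

```text
time_s: 1.95
tcp_pos: [0.4409, 0.0586, 0.0265]
eef_rot: [-90.0, 0.2, 22.2]
contact_force: [0.6, -0.4, 0.4]
gripper_width: 0.0598
```

```bash
python3 st.py
```

```text
1.95 [0.4409 0.0586 0.0265] [-90.03   0.18  22.22] F [ 0.6 -0.4  0.4] M [ 0.11 -0.11 -0.  ] w 0.0598 [  33.   15.  -43.   -0.  -32. -101.]
```

Emit:
apply_moves --deltas '[{"tx": 0,"ty": 0.003,"tz": 0,"turn": 0,"gripper": 0.06},{"tx": 0,"ty": 0.004,"tz": 0,"turn": 0,"gripper": 0.06}]'

```text
time_s: 2.15
tcp_pos: [0.442, 0.0595, 0.0252]
eef_rot: [-90.0, -0.0, 22.3]
contact_force: [-8.9, -0.9, 30.5]
gripper_width: 0.0599
```

```bash
python3 st.py
```

```text
2.15 [0.442  0.0595 0.0252] [-9.003e+01 -1.000e-02  2.228e+01] F [-8.9 -0.9 30.5] M [-0.57  3.28 -0.  ] w 0.0599 [  33.   15.  -43.    0.  -32. -101.]
```

Emit:
apply_moves --deltas '[{"tx": 0,"ty": -0.0015,"tz": 0,"turn": -0.1,"gripper": 0.06},{"tx": 0,"ty": -0.0015,"tz": 0,"turn": -0.2,"gripper": 0.06},{"tx": 0,"ty": -0.0015,"tz": 0,"turn": -0.3,"gripper": 0.06},{"tx": 0,"ty": -0.0015,"tz": 0,"turn": -0.4,"gripper": 0.06}]'

```text
time_s: 2.55
tcp_pos: [0.4424, 0.06, 0.0262]
eef_rot: [-90.0, -0.1, 45.4]
contact_force: [0.0, -0.5, 0.8]
gripper_width: 0.0601
```

```bash
python3 st.py; python3 - <<'E'
from h import *
p,d=capture('top'); save('top1',p[180:320,170:430])
E
```

```text
2.55 [0.4424 0.06   0.0262] [-90.03  -0.12  45.4 ] F [ 0.  -0.5  0.8] M [ 0.03 -0.07  0.02] w 0.0601 [ 33.  15. -43.   0. -32. -78.]
```

View pics/top1.png

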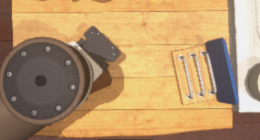

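Emit:
apply_moves --deltas '[{"tx": 0,"ty": 0.0012,"tz": 0,"turn": 0,"gripper": 0.06},{"tx": 0,"ty": 0.0012,"tz": 0,"turn": -0.1,"gripper": 0.06},{"tx": 0,"ty": 0.0012,"tz": 0,"turn": -0.2,"gripper": 0.06}]'

```text
time_s: 2.9
tcp_pos: [0.4434, 0.0603, 0.0253]
eef_rot: [-90.1, -0.2, 56.6]
contact_force: [-0.4, -0.2, 10.5]
gripper_width: 0.0602
```

```bash
python3 - <<'E'
from h import *
p,d=capture('wrist'); save('wrist1',p)
E
python3 st.py
```

```text
2.95 [0.4434 0.0603 0.0253] [-90.11  -0.18  56.99] F [0.2 0.1 9.9] M [0.3  0.17 0.09] w 0.0599 [ 33.  15. -43.   0. -32. -66.]
```

View pics/wrist1.png

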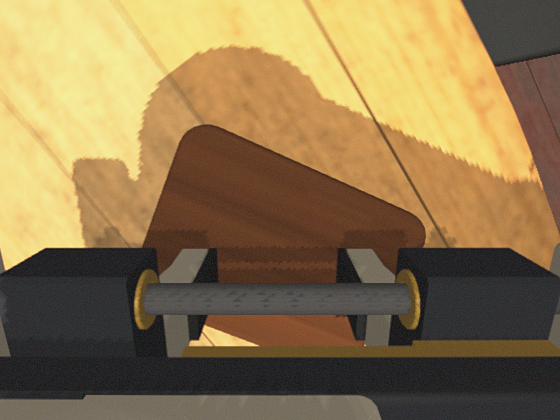

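```bash
python3 - <<'E'
from h import *
s=r.get_state()
q=onplane('wrist',[[235,132],[400,204],[188,145],[150,235]],.008,s);print(q)
for a,b in ((0,1),(2,3)): print(np.degrees(np.arctan2(*(q[b]-q[a])[[1,0]])))
E
```

```text
[[ 0.42454101 -0.00560094  0.008     ]
 [ 0.37753213  0.06495264  0.008     ]
 [ 0.44587267 -0.01254352  0.008     ]
 [ 0.48804651  0.01220046  0.008     ]]
123.67497607056188
30.40074587433097
```

Emit:
apply_moves --deltas '[{"tx": 0,"ty": 0.0004,"tz": 0,"turn": -0.13,"gripper": 0.06},{"tx": 0,"ty": 0.0004,"tz": 0,"turn": -0.26,"gripper": 0.06},{"tx": 0,"ty": 0.0004,"tz": 0,"turn": -0.39,"gripper": 0.06},{"tx": 0,"ty": 0.0004,"tz": 0,"turn": -0.52,"gripper": 0.06}]'

```text
time_s: 3.35
tcp_pos: [0.4448, 0.0615, 0.0254]
eef_rot: [-90.3, -0.2, 86.5]
contact_force: [0.7, 5.9, 9.9]
gripper_width: 0.0604
```

```bash
python3 st.py
```

```text
3.35 [0.4448 0.0615 0.0254] [-90.33  -0.22  86.51] F [0.7 5.9 9.9] M [ 2.28  0.29 -0.18] w 0.0604 [ 33.  15. -43.   0. -32. -37.]
```

Emit:
apply_moves --deltas '[{"tx": 0,"ty": 0.0003,"tz": 0,"turn": -0.13,"gripper": 0.06},{"tx": 0,"ty": 0.0003,"tz": 0,"turn": -0.26,"gripper": 0.06},{"tx": 0,"ty": 0.0003,"tz": 0,"turn": -0.39,"gripper": 0.06},{"tx": 0,"ty": 0.0003,"tz": 0,"turn": -0.52,"gripper": 0.06}]'

```text
time_s: 3.75
tcp_pos: [0.4445, 0.0616, 0.0253]
eef_rot: [-90.4, -0.0, 116.3]
contact_force: [-4.6, 7.8, 18.8]
gripper_width: 0.0602
```

```bash
python3 - <<'E'
from h import *
p,d=capture('wrist'); save('wrist2',p)
E
python3 st.py
```

```text
3.8 [0.4444 0.0616 0.0253] [-9.0360e+01 -3.0000e-02  1.1678e+02] F [-1.8  5.4 16.3] M [ 1.58  0.97 -0.12] w 0.0599 [ 33.  15. -43.   0. -32.  -6.]
```

View pics/wrist2.png

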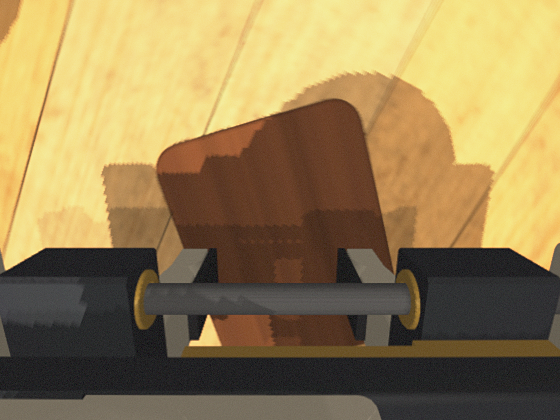

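```bash
python3 - <<'E'
from h import *
s=r.get_state()
q=onplane('wrist',[[190,142],[320,104],[362,130],[386,235],[162,185],[180,240]],.008,s);print(q)
for a,b in ((0,1),(2,3),(4,5)): print(np.degrees(np.arctan2(*(q[b]-q[a])[[1,0]])))
E
```

```text
[[ 0.50868786  0.02431534  0.008     ]
 [ 0.46374837 -0.01694101  0.008     ]
 [ 0.44147304 -0.01566096  0.008     ]
 [ 0.40527203  0.02228988  0.008     ]
 [ 0.51275636  0.0487811   0.008     ]
 [ 0.494569    0.07063452  0.008     ]]
-137.44675702158287
133.64818957594218
129.76869892615943
```

```bash
python3 pl.py .442 .0595 .0236 117 .442 .0595 .05 125;  python3 pl.py .442 .0595 .0236 117 .4154 -.035 .05 133
```

```text
tx 0.0000 ty -0.0264 tz -0.0000 turn -0.1396
tx -0.0721 ty -0.0264 tz 0.0666 turn -0.2793
```

Emit:
apply_moves --deltas '[{"tx": 0,"ty": -0.026,"tz": 0,"turn": 0,"gripper": 0.03},{"tx": -0.036,"ty": -0.026,"tz": 0.033,"turn": -0.14,"gripper": 0},{"tx": -0.072,"ty": -0.026,"tz": 0.067,"turn": -0.28,"gripper": 0},{"tx": -0.072,"ty": -0.006,"tz": 0.067,"turn": -0.28,"gripper": 0},{"tx": -0.072,"ty": 0.003,"tz": 0.067,"turn": -0.28,"gripper": 0}]'

```text
time_s: 4.3
tcp_pos: [0.4127, -0.0359, 0.0199]
eef_rot: [-90.0, 0.0, 131.9]
contact_force: [0.2, -0.2, -0.4]
gripper_width: 0.0256
```

```bash
python3 st.py;python3 - <<'E'
from h import *
p,d=capture('scene'); save('scene3',cv2.resize(p[180:320,220:460],None,fx=3,fy=3))
E
```

```text
4.3 [ 0.4127 -0.0359  0.0199] [-90.02   0.   131.87] F [ 0.2 -0.2 -0.4] M [ 0.08  0.04 -0.05] w 0.0256 [ 23.  13. -47.  -0. -30.  19.]
```

View pics/scene3.png

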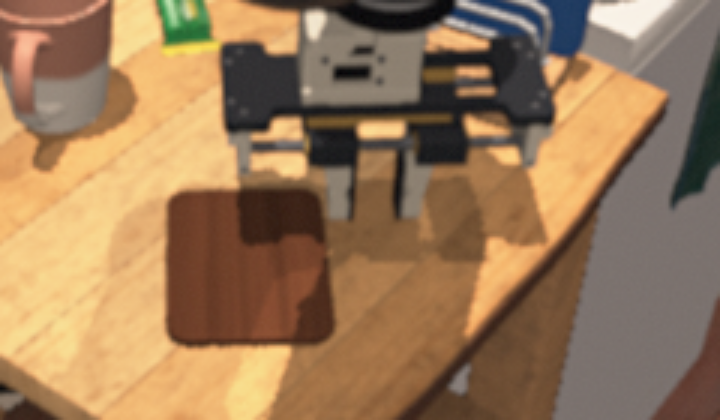

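Emit:
apply_moves --deltas '[{"tx": 0,"ty": 0,"tz": 0,"turn": 0,"gripper": 0},{"tx": 0,"ty": 0,"tz": -0.012,"turn": 0,"gripper": 0},{"tx": 0,"ty": 0,"tz": -0.024,"turn": 0,"gripper": 0},{"tx": 0,"ty": 0,"tz": -0.036,"turn": 0,"gripper": 0},{"tx": 0,"ty": 0,"tz": -0.048,"turn": 0,"gripper": 0}]'

```text
time_s: 4.85
tcp_pos: [0.4502, -0.0015, 0.0204]
eef_rot: [-90.0, 0.0, 132.2]
contact_force: [-0.4, -1.5, 1.1]
gripper_width: 0.0005
```

```bash
python3 st.py;python3 - <<'E'
from h import *
p,d=capture('scene'); save('scene4',cv2.resize(p[180:320,220:460],None,fx=3,fy=3))
E
```

```text
4.85 [ 0.4502 -0.0015  0.0204] [-9.0030e+01  1.0000e-02  1.3215e+02] F [-0.4 -1.5  1.1] M [-0.29  0.13  0.03] w 0.0005 [ 25.  16. -43.   0. -31.  17.]
```

View pics/scene4.png

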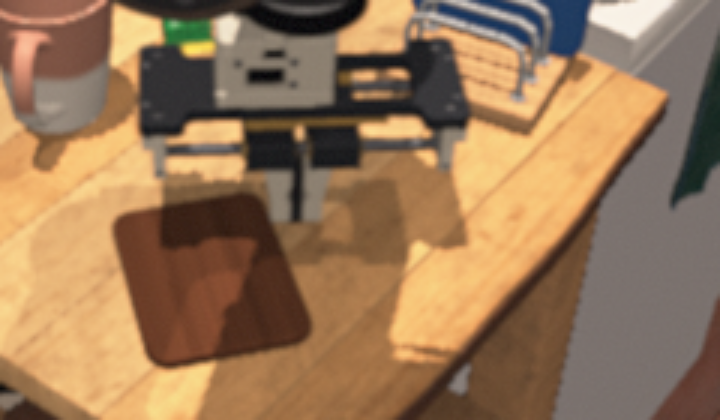

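Emit:
apply_moves --deltas '[{"tx": 0.003,"ty": 0,"tz": -0.011,"turn": 0,"gripper": 0},{"tx": 0.006,"ty": 0,"tz": -0.022,"turn": 0,"gripper": 0},{"tx": 0.01,"ty": 0,"tz": -0.033,"turn": 0,"gripper": 0},{"tx": 0.014,"ty": 0,"tz": -0.043,"turn": 0,"gripper": 0}]'

```text
time_s: 5.3
tcp_pos: [0.4719, 0.0373, 0.0202]
eef_rot: [-90.0, 0.0, 132.1]
contact_force: [0.1, 0.0, -0.1]
gripper_width: 0.0003
```

```bash
python3 st.py;python3 - <<'E'
from h import *
p,d=capture('scene'); save('scene5',cv2.resize(p[150:320,200:460],None,fx=3,fy=3))
E
```

```text
5.3 [0.4719 0.0373 0.0202] [-90.01   0.   132.11] F [ 0.1  0.  -0.1] M [-0.22 -0.04  0.07] w 0.0003 [ 28.  18. -40.   0. -33.  14.]
```

View pics/scene5.png

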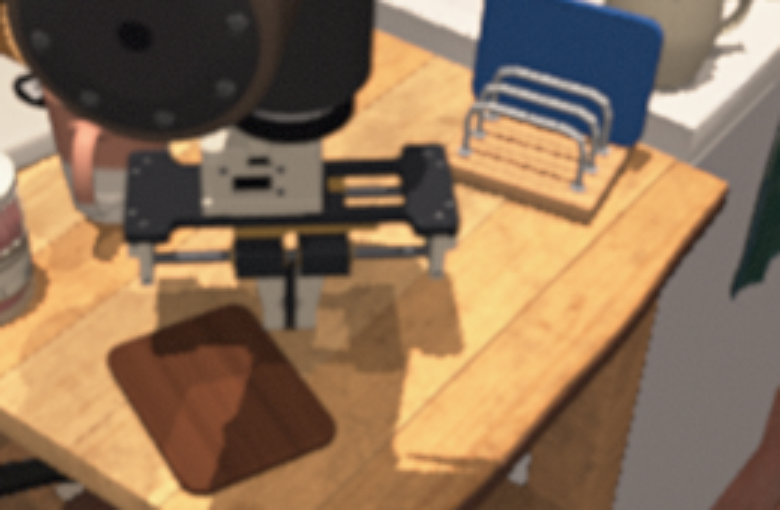

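```bash
python3 - <<'E'
from h import *
q=onplane('scene',np.array([[258,320],[325,408],[318,445],[225,488],[180,480],[118,378],[130,345],[220,312]])/3.+[200,150],.006)
print(q)
for a,b in((0,1),(2,3),(4,5),(6,7)): print(np.degrees(np.arctan2(*(q[b]-q[a])[[1,0]])))
rc=cv2.minAreaRect(q[:,:2].astype(np.float32));print(rc)
E
```

```text
[[0.48258101 0.05030978 0.006     ]
 [0.40379376 0.08139437 0.006     ]
 [0.38900338 0.10630959 0.006     ]
 [0.40887601 0.16424613 0.006     ]
 [0.43197586 0.1762958  0.006     ]
 [0.51451161 0.14284238 0.006     ]
 [0.52874139 0.11810441 0.006     ]
 [0.50576783 0.06027347 0.006     ]]
158.46886388971816
71.06767929785728
-22.063711736471404
-111.66564608165282
((0.45763713121414185, 0.11305329203605652), (0.0986015647649765, 0.12843245267868042), 68.3343276977539)
```

```bash
python3 pl.py .472 .038 .0205 132.3 .462 .018 .05 93.5
```

```text
tx -0.0081 ty -0.0295 tz 0.0209 turn 0.6772
```

Emit:
apply_moves --deltas '[{"tx": 0,"ty": -0.0295,"tz": 0.005,"turn": 0.1,"gripper": 0.04},{"tx": -0.004,"ty": -0.0295,"tz": 0.02,"turn": 0.24,"gripper": 0.08},{"tx": -0.008,"ty": -0.0295,"tz": 0.021,"turn": 0.39,"gripper": 0.08},{"tx": -0.008,"ty": -0.0295,"tz": 0.021,"turn": 0.53,"gripper": 0.08},{"tx": -0.008,"ty": -0.0295,"tz": 0.021,"turn": 0.677,"gripper": 0.08}]'

```text
time_s: 5.85
tcp_pos: [0.4612, 0.0165, 0.0498]
eef_rot: [-90.0, -0.0, 93.0]
contact_force: [0.7, 0.4, -0.1]
gripper_width: 0.0345
```

Emit:
apply_moves --deltas '[{"tx": 0,"ty": 0.015,"tz": 0,"turn": 0,"gripper": 0.08},{"tx": 0,"ty": 0.0295,"tz": 0,"turn": 0,"gripper": 0.08}]'

```text
time_s: 6.05
tcp_pos: [0.4616, 0.0168, 0.0202]
eef_rot: [-90.1, -0.0, 93.3]
contact_force: [-0.7, 0.1, 0.1]
gripper_width: 0.0507
```

```bash
python3 st.py
```

```text
6.05 [0.4616 0.0168 0.0202] [-9.009e+01 -5.000e-02  9.330e+01] F [-0.7  0.1  0.1] M [ 0.13 -0.02  0.01] w 0.0507 [ 27.  17. -41.  -0. -32. -23.]
```

Emit:
apply_moves --deltas '[{"tx": 0,"ty": 0,"tz": 0,"turn": 0,"gripper": 0.08},{"tx": 0.014,"ty": 0,"tz": 0,"turn": 0,"gripper": 0.08},{"tx": 0.028,"ty": 0,"tz": 0,"turn": 0,"gripper": 0.08},{"tx": 0.042,"ty": 0,"tz": 0,"turn": 0,"gripper": 0.08},{"tx": 0.056,"ty": 0,"tz": 0,"turn": 0,"gripper": 0.08}]'

```text
time_s: 6.55
tcp_pos: [0.4581, 0.0733, 0.0206]
eef_rot: [-90.0, -0.0, 93.3]
contact_force: [1.1, -0.1, 0.3]
gripper_width: 0.0795
```

Emit:
apply_moves --deltas '[{"tx": 0.012,"ty": 0,"tz": 0,"turn": 0,"gripper": 0.08},{"tx": 0.024,"ty": 0,"tz": 0,"turn": 0,"gripper": 0.08},{"tx": 0.034,"ty": 0,"tz": 0,"turn": 0,"gripper": 0.08},{"tx": 0.034,"ty": 0,"tz": 0,"turn": 0,"gripper": 0.08}]'

```text
time_s: 6.95
tcp_pos: [0.4561, 0.1075, 0.0202]
eef_rot: [-90.0, -0.0, 93.4]
contact_force: [-0.4, -0.1, 1.0]
gripper_width: 0.0802
```

```bash
python3 st.py;python3 - <<'E'
from h import *
p,d=capture('scene'); save('scene6',cv2.resize(p[150:320,200:460],None,fx=3,fy=3))
E
```

```text
6.95 [0.4561 0.1075 0.0202] [-9.002e+01 -1.000e-02  9.341e+01] F [-0.4 -0.1  1. ] M [ 0.05 -0.08 -0.04] w 0.0802 [ 37.  17. -40.   0. -32. -34.]
```

View pics/scene6.png

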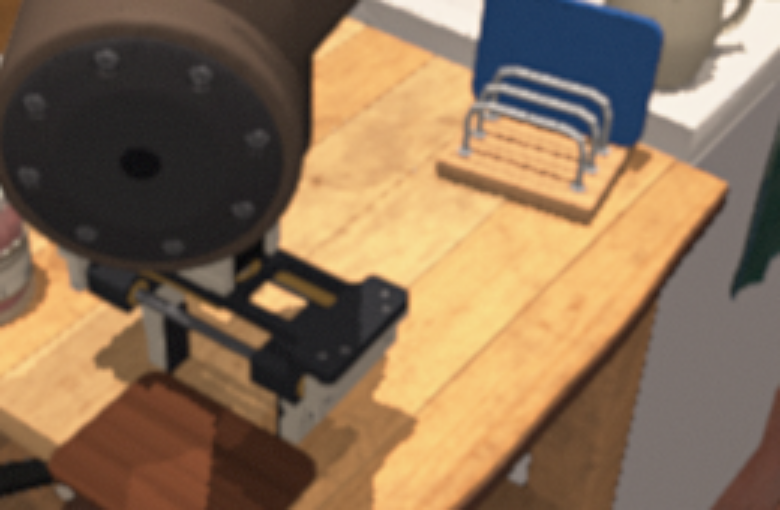

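Emit:
apply_moves --deltas '[{"tx": 0.007,"ty": 0,"tz": 0,"turn": 0,"gripper": 0.08},{"tx": 0.014,"ty": 0,"tz": 0,"turn": 0,"gripper": 0.08},{"tx": 0.02,"ty": 0,"tz": 0,"turn": 0,"gripper": 0.08},{"tx": 0.02,"ty": 0,"tz": 0,"turn": 0,"gripper": 0.08}]'

```text
time_s: 7.4
tcp_pos: [0.455, 0.127, 0.0202]
eef_rot: [-90.0, -0.0, 93.4]
contact_force: [-0.0, -0.2, 0.2]
gripper_width: 0.0804
```

```bash
python3 st.py;python3 - <<'E'
from h import *
p,d=capture('scene'); save('scene7',cv2.resize(p[220:360,180:380],None,fx=4,fy=4))
p,d=capture('top'); save('top7',cv2.resize(p[180:320,150:350],None,fx=4,fy=4))
E
```

```text
7.4 [0.455  0.127  0.0202] [-9.003e+01 -1.000e-02  9.336e+01] F [-0.  -0.2  0.2] M [ 0.1  -0.06  0.01] w 0.0804 [ 40.  18. -40.   0. -32. -36.]
```

View pics/scene7.png

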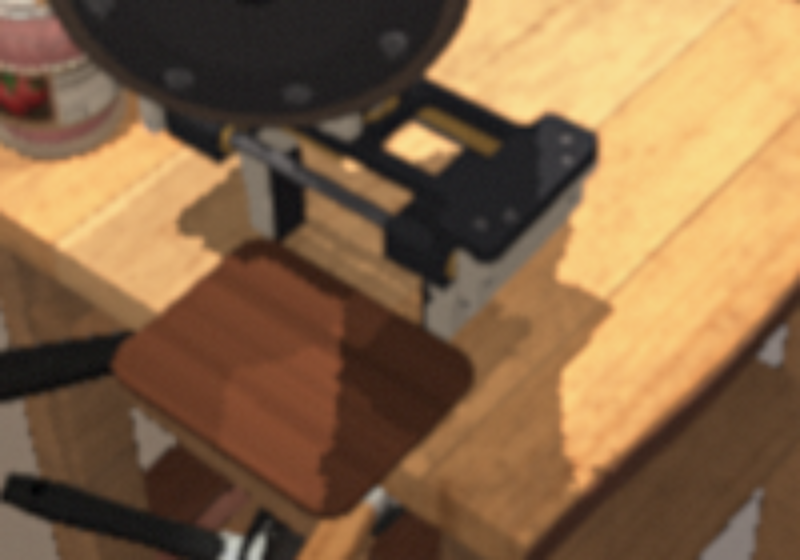

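View pics/top7.png

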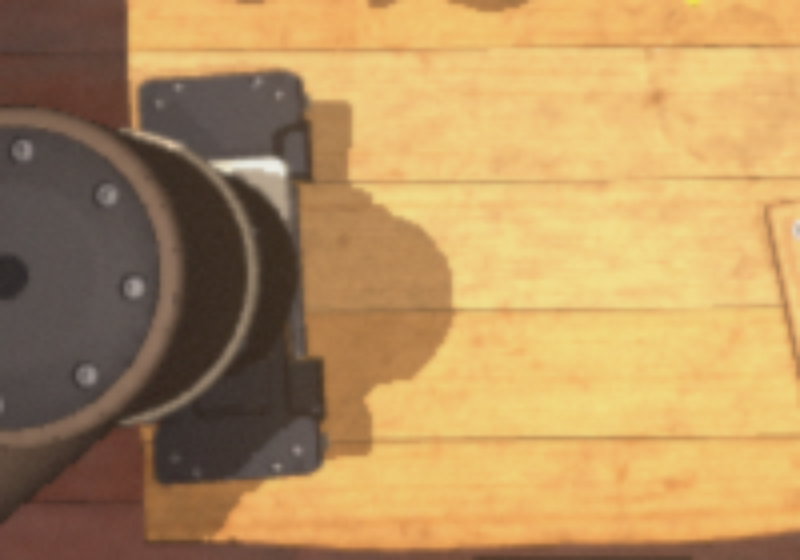

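```bash
python3 - <<'E'
from h import *
q=onplane('scene',np.array([[290,250],[455,350],[472,380],[365,497],[305,508],[130,390],[115,360],[235,250]])/4.+[180,220],.008)
print(q)
for a,b in((0,1),(2,3),(4,5),(6,7)): print(np.degrees(np.arctan2(*(q[b]-q[a])[[1,0]])))
rc=cv2.minAreaRect(q[:,:2].astype(np.float32));print(rc)
print('edge',onplane('scene',np.array([[130,310],[400,490],[520,540]])/4.+[180,220],0))
E
```

```text
[[0.48379739 0.14027506 0.008     ]
 [0.39097231 0.13676667 0.008     ]
 [0.37529342 0.14449029 0.008     ]
 [0.37023034 0.21638305 0.008     ]
 [0.38464624 0.23536765 0.008     ]
 [0.48001529 0.24003893 0.008     ]
 [0.49665325 0.23327713 0.008     ]
 [0.50254263 0.15608827 0.008     ]]
-177.83549189585924
94.02843128172721
2.804170511663893
-85.63688250808045
((0.4363038241863251, 0.1879233419895172), (0.12920404970645905, 0.09982943534851074), 2.804166316986084)
edge [[0.51821013 0.20607302 0.        ]
 [0.36593612 0.20070499 0.        ]
 [0.31496486 0.18812313 0.        ]]
```

Emit:
apply_moves --deltas '[{"tx": 0.003,"ty": 0,"tz": 0,"turn": 0,"gripper": 0.08},{"tx": 0.005,"ty": 0,"tz": 0,"turn": 0,"gripper": 0.08},{"tx": 0.005,"ty": 0,"tz": 0,"turn": 0,"gripper": 0.08}]'

```text
time_s: 7.8
tcp_pos: [0.4546, 0.1313, 0.0202]
eef_rot: [-90.0, -0.0, 93.3]
contact_force: [0.6, 0.7, 0.4]
gripper_width: 0.0797
```

```bash
python3 st.py; python3 - <<'E'
from h import *
p,d=capture('scene'); save('scene8',cv2.resize(p[220:360,180:380],None,fx=4,fy=4))
E
```

```text
7.8 [0.4546 0.1313 0.0202] [-90.01  -0.    93.33] F [0.6 0.7 0.4] M [ 0.08 -0.05 -0.  ] w 0.0797 [ 40.  18. -40.   0. -33. -37.]
```

View pics/scene8.png

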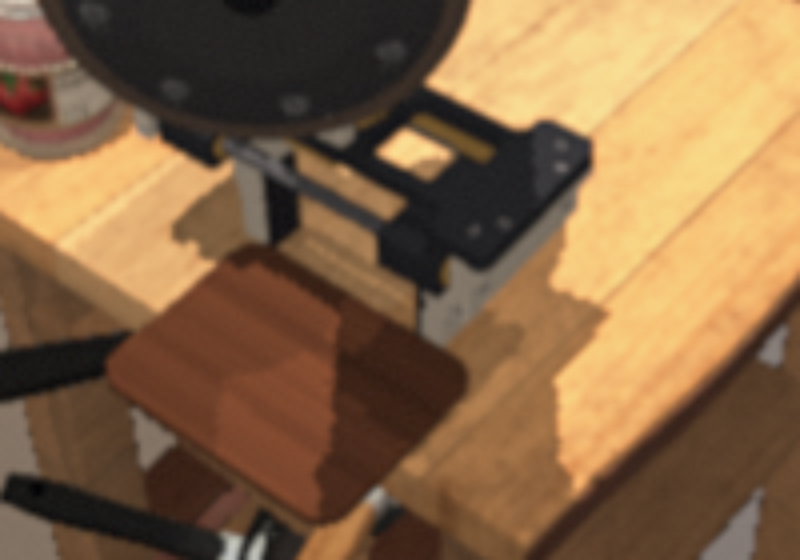

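```bash
python3 pl.py .4545 .1315 .0205 93.4 .436 .180 .06 183.4
```

```text
tx 0.0495 ty -0.0395 tz 0.0156 turn -1.5708
```

Emit:
apply_moves --deltas '[{"tx": -0.002,"ty": -0.02,"tz": 0,"turn": 0,"gripper": 0.0876},{"tx": 0.01,"ty": -0.0395,"tz": 0.003,"turn": -0.14,"gripper": 0.0876},{"tx": 0.0495,"ty": -0.0395,"tz": 0.0156,"turn": -0.28,"gripper": 0.0876},{"tx": 0.0495,"ty": -0.0395,"tz": 0.0156,"turn": -0.42,"gripper": 0.0876},{"tx": 0.0495,"ty": -0.0395,"tz": 0.0156,"turn": -0.56,"gripper": 0.0876}]'

```text
time_s: 8.35
tcp_pos: [0.4359, 0.1808, 0.06]
eef_rot: [-90.1, -0.0, 125.8]
contact_force: [-0.2, -0.9, -0.1]
gripper_width: 0.0877
```

Emit:
apply_moves --deltas '[{"tx": 0,"ty": 0,"tz": 0,"turn": -0.14,"gripper": 0.0876},{"tx": 0,"ty": 0,"tz": 0,"turn": -0.28,"gripper": 0.0876},{"tx": 0,"ty": 0,"tz": 0,"turn": -0.42,"gripper": 0.0876},{"tx": 0,"ty": 0,"tz": 0,"turn": -0.56,"gripper": 0.0876},{"tx": 0,"ty": 0,"tz": 0,"turn": -0.7,"gripper": 0.0876}]'

```text
time_s: 8.85
tcp_pos: [0.4361, 0.1797, 0.0597]
eef_rot: [-90.0, 0.0, 165.8]
contact_force: [-1.0, -0.2, 0.3]
gripper_width: 0.0879
```

Emit:
apply_moves --deltas '[{"tx": 0,"ty": 0,"tz": 0,"turn": -0.14,"gripper": 0.0876},{"tx": 0,"ty": 0,"tz": 0,"turn": -0.28,"gripper": 0.0876},{"tx": 0,"ty": 0,"tz": 0,"turn": -0.31,"gripper": 0.0876},{"tx": 0,"ty": 0,"tz": 0,"turn": -0.31,"gripper": 0.0876}]'

```text
time_s: 9.25
tcp_pos: [0.436, 0.1797, 0.0597]
eef_rot: [-90.0, 0.0, -176.9]
contact_force: [-0.4, 0.1, 0.0]
gripper_width: 0.0879
```

```bash
python3 st.py; python3 - <<'E'
from h import *
s=r.get_state()
p,d=capture('scene'); save('scene9',cv2.resize(p[200:360,160:380],None,fx=3.5,fy=3.5))
p,d=capture('wrist'); save('wrist9',p)
E
```

```text
9.25 [0.436  0.1797 0.0597] [ -90.      0.   -176.86] F [-0.4  0.1  0. ] M [-0.05 -0.08  0.01] w 0.0879 [ 46.  14. -38.  -0. -39.  47.]
```

View pics/scene9.png

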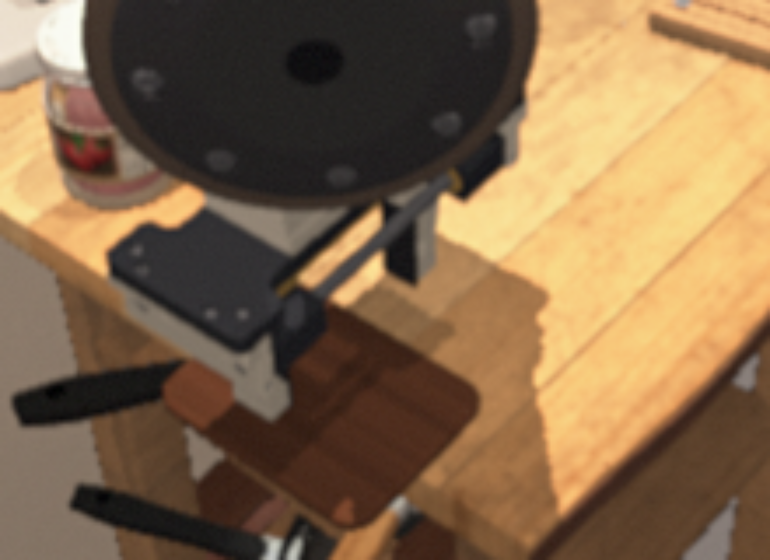

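View pics/wrist9.png

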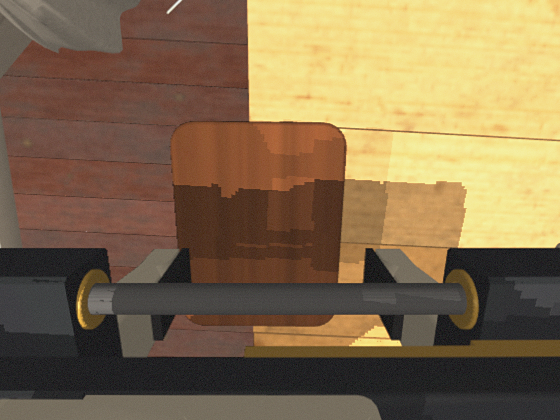

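```bash
python3 - <<'E'
from h import *
s=r.get_state()
print(onplane('wrist',[[172,160],[173,185],[345,160],[344,185],[190,122],[330,123],[190,322],[330,326]],.008,s).round(4))
print(onplane('wrist',[[249,50],[249,118],[252,335]],0,s).round(4))
E
```

```text
[[0.4827 0.2408 0.008 ]
 [0.4683 0.2407 0.008 ]
 [0.488  0.1436 0.008 ]
 [0.4737 0.1426 0.008 ]
 [0.504  0.2304 0.008 ]
 [0.5076 0.154  0.008 ]
 [0.3784 0.2323 0.008 ]
 [0.3803 0.1415 0.008 ]]
[[0.5431 0.2001 0.    ]
 [0.5077 0.1989 0.    ]
 [0.365  0.1923 0.    ]]
```

Emit:
apply_moves --deltas '[{"tx": 0,"ty": 0.017,"tz": 0,"turn": 0,"gripper": 0.0876},{"tx": 0,"ty": 0.032,"tz": 0,"turn": 0,"gripper": 0.0876},{"tx": 0,"ty": 0.036,"tz": 0,"turn": 0,"gripper": 0.0876},{"tx": 0,"ty": 0.039,"tz": 0,"turn": 0,"gripper": 0.0876},{"tx": 0,"ty": 0.041,"tz": 0,"turn": 0,"gripper": 0.0876}]'

```text
time_s: 9.85
tcp_pos: [0.4363, 0.1799, 0.0189]
eef_rot: [-90.0, 0.0, -176.8]
contact_force: [0.1, 0.8, 0.5]
gripper_width: 0.0873
```

```bash
python3 st.py; python3 - <<'E'
from h import *
s=r.get_state()
p,d=capture('scene'); save('scene10',cv2.resize(p[200:360,160:380],None,fx=3.5,fy=3.5))
p,d=capture('wrist'); save('wrist10',p)
E
```

```text
9.85 [0.4363 0.1799 0.0189] [-9.0010e+01  2.0000e-02 -1.7676e+02] F [0.1 0.8 0.5] M [0.08 0.1  0.02] w 0.0873 [ 46.  18. -40.   0. -32.  47.]
```

View pics/scene10.png

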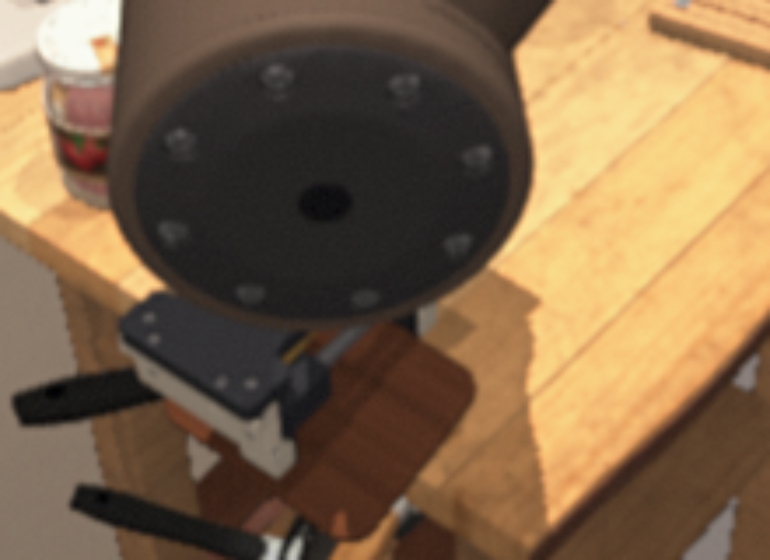

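View pics/wrist10.png

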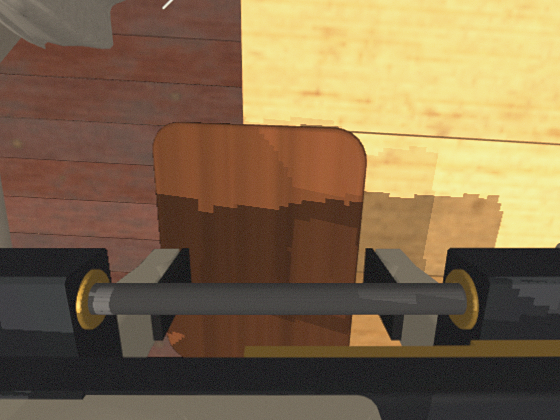

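Emit:
apply_moves --deltas '[{"tx": 0,"ty": 0.0005,"tz": 0,"turn": 0,"gripper": 0.082},{"tx": 0,"ty": 0.0005,"tz": 0,"turn": 0,"gripper": 0.077},{"tx": 0,"ty": 0.0005,"tz": 0,"turn": 0,"gripper": 0.072}]' --newtons 20

```text
time_s: 10.25
tcp_pos: [0.4364, 0.1801, 0.0185]
eef_rot: [-90.0, 0.0, -176.7]
contact_force: [-0.3, 1.5, -0.0]
gripper_width: 0.0742
```

```bash
python3 st.py; python3 - <<'E'
from h import *
s=r.get_state()
p,d=capture('wrist'); save('wrist11',p)
E
```

```text
10.25 [0.4364 0.1801 0.0185] [-9.0040e+01  5.0000e-02 -1.7672e+02] F [-0.3  1.5 -0. ] M [ 0.51 -0.01 -0.  ] w 0.0742 [ 46.  18. -40.   0. -32.  47.]
```

View pics/wrist11.png

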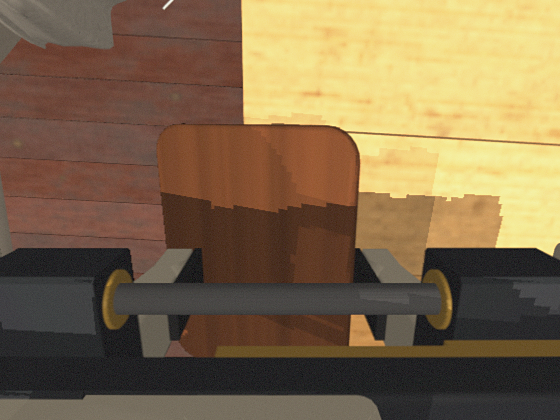

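Emit:
apply_moves --deltas '[{"tx": 0,"ty": 0,"tz": 0,"turn": 0,"gripper": 0.069},{"tx": 0,"ty": 0,"tz": 0,"turn": 0,"gripper": 0.065},{"tx": 0,"ty": 0,"tz": 0,"turn": 0,"gripper": 0.063}]' --newtons 20

```text
time_s: 10.6
tcp_pos: [0.4365, 0.1804, 0.0184]
eef_rot: [-90.1, 0.1, -176.7]
contact_force: [-1.3, 5.5, 2.1]
gripper_width: 0.0643
```

```bash
python3 st.py; python3 - <<'E'
from h import *
s=r.get_state()
p,d=capture('wrist'); save('wrist12',p)
p,d=capture('scene'); save('scene12',cv2.resize(p[200:360,160:380],None,fx=3.5,fy=3.5))
E
```

```text
10.6 [0.4365 0.1804 0.0184] [-9.0060e+01  6.0000e-02 -1.7671e+02] F [-1.3  5.5  2.1] M [2.04 0.32 0.05] w 0.0643 [ 46.  18. -40.  -0. -32.  47.]
```

View pics/wrist12.png

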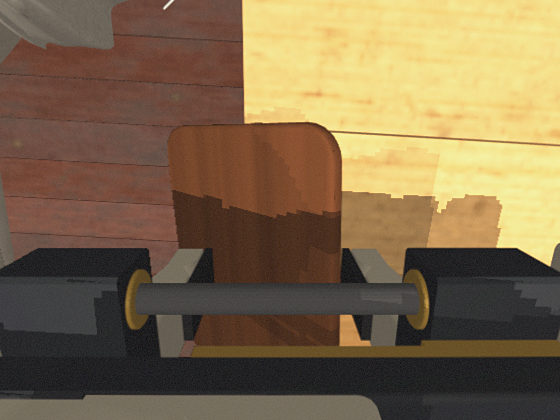

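View pics/scene12.png

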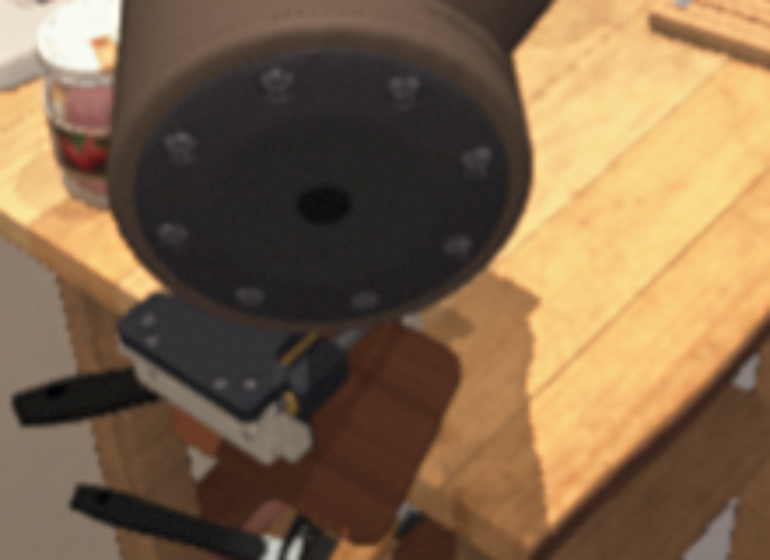

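Emit:
apply_moves --deltas '[{"tx": 0,"ty": 0,"tz": 0,"turn": 0,"gripper": 0.06},{"tx": 0,"ty": 0,"tz": 0,"turn": 0,"gripper": 0.057},{"tx": 0,"ty": 0,"tz": 0,"turn": 0,"gripper": 0.057}]' --newtons 20

```text
time_s: 11.0
tcp_pos: [0.4373, 0.1819, 0.0189]
eef_rot: [-90.2, 0.2, -176.7]
contact_force: [-3.5, 10.3, 3.7]
gripper_width: 0.0571
```

```bash
python3 st.py; cat > w.py <<'E'
import sys
from h import *
s=r.get_state()
p,d=capture('wrist'); save('wrist'+sys.argv[1],p)
uv,P=cloud('wrist',d,s)
k=(uv[:,1]>130)&(uv[:,1]<240)&(uv[:,0]>150)&(uv[:,0]<400)&(P[:,0]>.46)&(P[:,0]<.49)
k&=(p[uv[:,1],uv[:,0],0].astype(int)<195)
for y in np.arange(.14,.25,.006):
    m=k&(abs(P[:,1]-y)<.003)
    if m.sum()>5: print(round(y,3),m.sum(),np.percentile(P[m,2],[10,50,90]).round(4),p[uv[m,1],uv[m,0]].mean(0).round())
E
python3 w.py 13
```

```text
11.0 [0.4373 0.1819 0.0189] [-9.0190e+01  1.7000e-01 -1.7668e+02] F [-3.5 10.3  3.7] M [3.94 1.36 0.15] w 0.0571 [ 46.  18. -40.  -0. -32.  47.]
0.14 429 [-0.0013 -0.0005  0.0002] [162. 124.  77.]
0.146 433 [-0.0012 -0.0005  0.0002] [163. 124.  78.]
0.152 128 [-0.0013 -0.0005  0.0003] [159. 121.  75.]
0.158 103 [0.0424 0.0435 0.0448] [80. 52. 35.]
0.164 880 [0.0445 0.046  0.047 ] [111.  67.  42.]
0.17 1074 [0.0402 0.0426 0.0451] [105.  63.  40.]
0.176 1048 [0.0345 0.0369 0.0393] [105.  63.  40.]
0.182 1011 [0.0289 0.0313 0.0337] [101.  61.  39.]
0.188 970 [0.0231 0.0256 0.0281] [96. 59. 37.]
0.194 901 [0.0176 0.02   0.0225] [106.  64.  40.]
0.2 803 [0.012  0.0145 0.0168] [103.  62.  39.]
0.206 723 [0.0066 0.009  0.0113] [99. 60. 38.]
0.212 660 [0.0008 0.0034 0.0059] [97. 59. 37.]
0.218 595 [-0.0046 -0.0022  0.0002] [96. 58. 37.]
0.224 545 [-0.0102 -0.0078 -0.0054] [99. 61. 39.]
0.23 493 [-0.0157 -0.0134 -0.011 ] [97. 59. 37.]
0.236 256 [-0.0193 -0.0178 -0.0162] [102.  63.  41.]
```

View pics/wrist13.png

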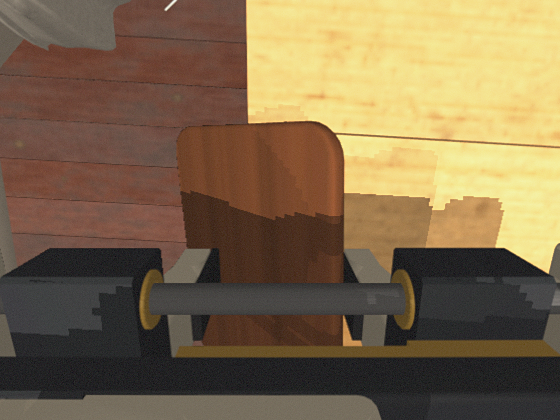

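Emit:
apply_moves --deltas '[{"tx": 0,"ty": 0,"tz": -0.001,"turn": 0,"gripper": 0.054},{"tx": 0,"ty": 0,"tz": -0.002,"turn": 0,"gripper": 0.051},{"tx": 0,"ty": 0,"tz": -0.003,"turn": 0,"gripper": 0.0485}]' --newtons 25

```text
time_s: 11.35
tcp_pos: [0.4374, 0.1852, 0.019]
eef_rot: [-90.2, 0.2, -176.7]
contact_force: [-1.0, 10.1, 2.1]
gripper_width: 0.0499
```

```bash
python3 st.py; python3 w.py 14
```

```text
11.35 [0.4374 0.1852 0.019 ] [ -90.21    0.2  -176.67] F [-1.  10.1  2.1] M [3.5  0.65 0.05] w 0.0499 [ 47.  18. -40.  -0. -32.  47.]
0.14 424 [-0.0013 -0.0006  0.0002] [162. 124.  78.]
0.146 433 [-0.0014 -0.0005  0.0003] [162. 124.  78.]
0.152 326 [-0.0014 -0.0004  0.0003] [159. 121.  75.]
0.158 8 [-0.0013 -0.0006 -0.    ] [170. 121.  74.]
0.164 362 [0.0481 0.0498 0.051 ] [97. 60. 38.]
0.17 983 [0.0487 0.0508 0.052 ] [114.  68.  42.]
0.176 1078 [0.0418 0.0447 0.0477] [100.  61.  38.]
0.182 1033 [0.0348 0.0377 0.0407] [100.  60.  38.]
0.188 999 [0.0277 0.0307 0.0338] [93. 57. 36.]
0.194 939 [0.0208 0.0238 0.0266] [99. 60. 38.]
0.2 817 [0.0141 0.0169 0.0198] [99. 61. 38.]
0.206 726 [0.0072 0.01   0.0129] [95. 58. 37.]
0.212 650 [0.0001 0.0031 0.0062] [93. 57. 36.]
0.218 555 [-0.0067 -0.0038 -0.001 ] [93. 57. 36.]
0.224 502 [-0.0135 -0.0106 -0.0078] [93. 57. 37.]
0.23 438 [-0.0201 -0.0173 -0.0144] [92. 57. 37.]
0.236 36 [-0.022  -0.0209 -0.0202] [108.  70.  51.]
```

View pics/wrist14.png

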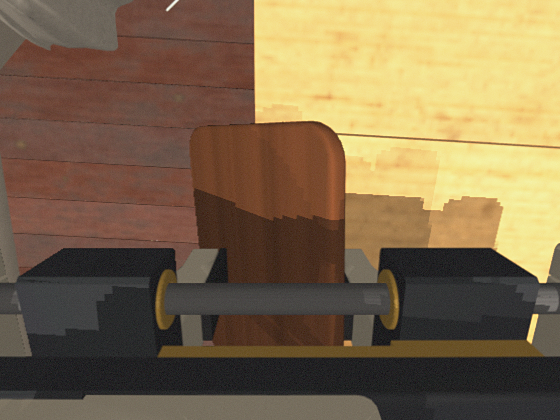

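Emit:
apply_moves --deltas '[{"tx": 0,"ty": 0,"tz": -0.001,"turn": 0,"gripper": 0.047},{"tx": 0,"ty": 0,"tz": -0.002,"turn": 0,"gripper": 0.044},{"tx": 0,"ty": 0,"tz": -0.003,"turn": 0,"gripper": 0.041}]' --newtons 25

```text
time_s: 11.7
tcp_pos: [0.4374, 0.1885, 0.019]
eef_rot: [-90.2, 0.2, -176.7]
contact_force: [-2.7, 10.4, -0.1]
gripper_width: 0.0419
```

```bash
python3 st.py; python3 w.py 15
```

```text
11.7 [0.4374 0.1885 0.019 ] [ -90.24    0.23 -176.67] F [-2.7 10.4 -0.1] M [ 4.03  0.61 -0.  ] w 0.0419 [ 47.  18. -40.  -0. -32.  46.]
0.14 429 [-0.0014 -0.0005  0.0003] [162. 123.  77.]
0.146 288 [-0.0013 -0.0005  0.0003] [165. 126.  78.]
0.152 408 [-0.0014 -0.0006  0.0002] [162. 123.  77.]
0.158 153 [-0.0013 -0.0005  0.0002] [150. 112.  69.]
0.17 632 [0.0523 0.0541 0.0554] [108.  65.  41.]
0.176 1058 [0.0496 0.0529 0.0553] [105.  64.  40.]
0.182 1083 [0.0411 0.0447 0.0481] [96. 59. 37.]
0.188 1028 [0.0325 0.0361 0.0396] [92. 56. 37.]
0.194 971 [0.024  0.0276 0.0311] [92. 56. 36.]
0.2 859 [0.016  0.0194 0.0227] [96. 59. 38.]
0.206 735 [0.0075 0.0111 0.0145] [91. 56. 36.]
0.212 630 [-0.0007  0.0028  0.0062] [88. 54. 35.]
0.218 545 [-0.009  -0.0055 -0.0022] [90. 54. 36.]
0.224 471 [-0.0172 -0.0138 -0.0105] [89. 54. 35.]
0.23 264 [-0.0226 -0.0205 -0.0184] [91. 56. 37.]
```

Emit:
apply_moves --deltas '[{"tx": 0,"ty": 0,"tz": -0.001,"turn": 0,"gripper": 0.039},{"tx": 0,"ty": 0,"tz": -0.002,"turn": 0,"gripper": 0.036},{"tx": 0,"ty": 0,"tz": -0.003,"turn": 0,"gripper": 0.033},{"tx": 0,"ty": 0,"tz": -0.004,"turn": 0,"gripper": 0.031}]' --newtons 25

```text
time_s: 12.15
tcp_pos: [0.4375, 0.1932, 0.019]
eef_rot: [-90.3, 0.3, -176.7]
contact_force: [-2.0, 12.2, -0.0]
gripper_width: 0.0319
```

```bash
python3 st.py; python3 w.py 16
```

```text
12.15 [0.4375 0.1932 0.019 ] [ -90.3     0.27 -176.66] F [-2.  12.2 -0. ] M [4.75 0.66 0.04] w 0.0319 [ 47.  18. -39.  -0. -32.  46.]
0.14 431 [-0.0013 -0.0005  0.0003] [162. 124.  77.]
0.146 435 [-0.0013 -0.0006  0.0003] [162. 123.  77.]
0.152 234 [-0.0014 -0.0005  0.0002] [172. 130.  80.]
0.158 324 [-0.0015 -0.0006  0.0002] [171. 128.  78.]
0.164 394 [-0.0013 -0.0005  0.0002] [151. 113.  70.]
0.176 201 [0.0588 0.0597 0.0607] [105.  64.  40.]
0.182 904 [0.06   0.0611 0.0621] [120.  71.  44.]
0.188 1094 [0.0481 0.0534 0.0586] [88. 54. 35.]
0.194 1015 [0.0352 0.0405 0.0456] [85. 52. 34.]
0.2 927 [0.0222 0.0276 0.0328] [85. 53. 34.]
0.206 760 [0.0096 0.0152 0.02  ] [81. 50. 33.]
0.212 590 [-0.003   0.0023  0.0074] [79. 49. 32.]
0.218 486 [-0.0157 -0.0104 -0.0055] [81. 50. 33.]
0.224 273 [-0.0249 -0.0213 -0.0177] [82. 51. 35.]
```

View pics/wrist16.png

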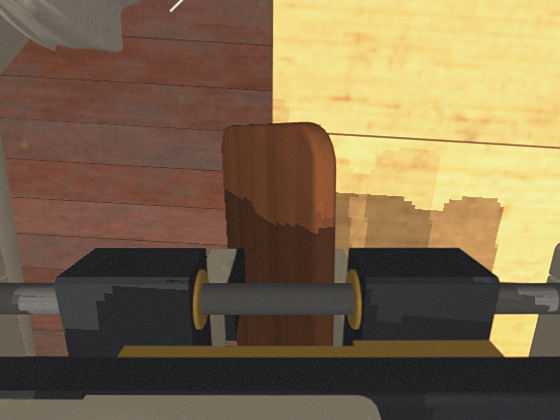

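Emit:
apply_moves --deltas '[{"tx": 0,"ty": 0,"tz": -0.001,"turn": 0,"gripper": 0.028},{"tx": 0,"ty": 0,"tz": -0.0025,"turn": 0,"gripper": 0.025},{"tx": 0,"ty": 0,"tz": -0.004,"turn": 0,"gripper": 0.022},{"tx": 0,"ty": 0,"tz": -0.005,"turn": 0,"gripper": 0.02}]' --newtons 25

```text
time_s: 12.6
tcp_pos: [0.4374, 0.1988, 0.019]
eef_rot: [-90.3, 0.3, -176.7]
contact_force: [-1.2, 13.5, -3.0]
gripper_width: 0.0208
```

```bash
python3 st.py; python3 w.py 17
```

```text
12.6 [0.4374 0.1988 0.019 ] [ -90.34    0.3  -176.66] F [-1.2 13.5 -3. ] M [5.55 0.63 0.08] w 0.0208 [ 48.  18. -39.  -0. -32.  45.]
0.14 184 [-0.0013 -0.0006  0.0002] [161. 123.  77.]
0.146 414 [-0.0013 -0.0005  0.0003] [162. 123.  77.]
0.152 433 [-0.0014 -0.0006  0.0003] [161. 122.  76.]
0.158 351 [-0.0013 -0.0005  0.0002] [177. 132.  81.]
0.164 354 [-0.0013 -0.0006  0.0002] [186. 140.  85.]
0.17 376 [-0.0014 -0.0006  0.0003] [167. 126.  78.]
0.176 411 [-0.0013 -0.0006  0.0002] [152. 115.  72.]
0.182 37 [-0.0009 -0.0005  0.    ] [151. 107.  67.]
0.188 431 [0.064  0.0651 0.0659] [123.  73.  45.]
0.194 957 [0.0602 0.0651 0.0663] [107.  64.  40.]
0.2 1031 [0.0379 0.0471 0.0561] [76. 47. 31.]
0.206 829 [0.0156 0.0249 0.0335] [73. 46. 30.]
0.212 565 [-0.0068  0.003   0.0111] [70. 44. 30.]
0.218 338 [-0.0254 -0.0177 -0.0106] [73. 46. 32.]
```

Emit:
apply_moves --deltas '[{"tx": 0,"ty": 0,"tz": -0.0015,"turn": 0,"gripper": 0.017},{"tx": 0,"ty": 0,"tz": -0.003,"turn": 0,"gripper": 0.014},{"tx": 0,"ty": 0,"tz": -0.0045,"turn": 0,"gripper": 0.011},{"tx": 0,"ty": 0,"tz": -0.006,"turn": 0,"gripper": 0.008},{"tx": 0,"ty": 0,"tz": -0.0065,"turn": 0,"gripper": 0.004}]' --newtons 30

```text
time_s: 13.15
tcp_pos: [0.4373, 0.2065, 0.0188]
eef_rot: [-90.5, 0.4, -176.7]
contact_force: [-3.3, 19.8, -7.5]
gripper_width: 0.0078
```

```bash
python3 st.py; python3 w.py 18
```

```text
13.15 [0.4373 0.2065 0.0188] [ -90.45    0.35 -176.68] F [-3.3 19.8 -7.5] M [7.43 0.98 0.  ] w 0.0078 [ 49.  18. -39.  -0. -32.  45.]
0.146 71 [-0.0014 -0.0006  0.0001] [163. 125.  78.]
0.152 381 [-0.0013 -0.0006  0.0003] [162. 123.  77.]
0.158 436 [-0.0013 -0.0005  0.0002] [154. 116.  72.]
0.164 379 [-0.0013 -0.0006  0.0002] [169. 127.  78.]
0.17 265 [-0.0013 -0.0005  0.0002] [187. 141.  86.]
0.176 279 [-0.0014 -0.0005  0.0003] [187. 141.  86.]
0.182 299 [-0.0013 -0.0006  0.0002] [176. 133.  82.]
0.188 448 [-2.552e-01 -8.000e-04  2.000e-04] [160. 120.  73.]
0.194 440 [-0.002  -0.0006  0.0002] [158. 120.  74.]
0.2 254 [-0.0218 -0.0046 -0.0007] [111.  85.  55.]
0.206 672 [0.0673 0.0685 0.0693] [129.  76.  46.]
0.212 536 [0.0672 0.0684 0.0693] [125.  74.  46.]
```

View pics/wrist18.png

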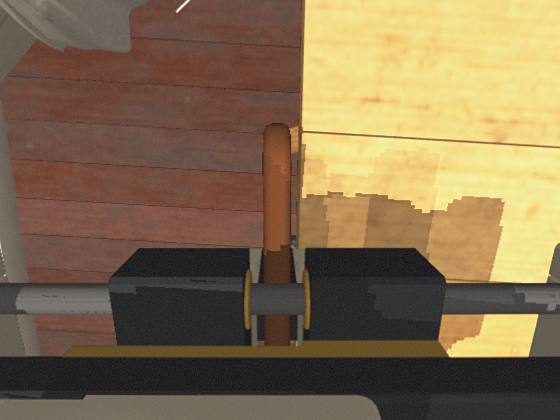

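Emit:
apply_moves --deltas '[{"tx": 0,"ty": -0.001,"tz": -0.01,"turn": 0,"gripper": 0.002},{"tx": 0,"ty": -0.002,"tz": -0.02,"turn": 0,"gripper": 0.002},{"tx": 0,"ty": -0.03,"tz": -0.02,"turn": 0,"gripper": 0.002},{"tx": 0,"ty": -0.06,"tz": -0.02,"turn": 0,"gripper": 0.002},{"tx": 0,"ty": -0.085,"tz": -0.02,"turn": 0,"gripper": 0.002}]' --newtons 40

```text
time_s: 13.7
tcp_pos: [0.4331, 0.2205, 0.104]
eef_rot: [-89.9, -0.1, -176.7]
contact_force: [0.1, 1.3, -0.7]
gripper_width: 0.0081
```

```bash
python3 st.py; python3 - <<'E'
from h import *
p,d=capture('scene'); save('scene19',p)
E
```

```text
13.7 [0.4331 0.2205 0.104 ] [-8.9900e+01 -7.0000e-02 -1.7672e+02] F [ 0.1  1.3 -0.7] M [ 0.02 -0.08 -0.03] w 0.0081 [ 50.  11. -33.   0. -46.  43.]
```

View pics/scene19.png

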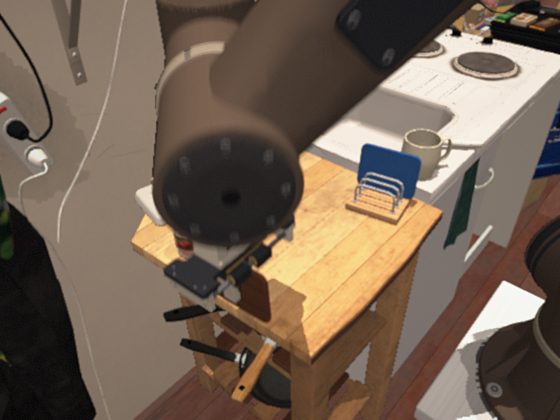

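Emit:
apply_moves --deltas '[{"tx": 0,"ty": 0,"tz": 0.03,"turn": 0,"gripper": 0.002},{"tx": 0,"ty": 0,"tz": 0.07,"turn": -0.05,"gripper": 0.002},{"tx": 0,"ty": 0,"tz": 0.115,"turn": -0.1,"gripper": 0.002},{"tx": 0,"ty": 0.02,"tz": 0.155,"turn": -0.145,"gripper": 0.002},{"tx": 0,"ty": 0.045,"tz": 0.175,"turn": -0.145,"gripper": 0.002}]'

```text
time_s: 14.25
tcp_pos: [0.4431, 0.0439, 0.0582]
eef_rot: [-90.0, 0.0, -168.4]
contact_force: [-0.3, -0.3, -2.0]
gripper_width: 0.0076
```

Emit:
apply_moves --deltas '[{"tx": 0,"ty": 0.004,"tz": 0,"turn": 0,"gripper": 0.002},{"tx": 0,"ty": 0.008,"tz": 0,"turn": 0,"gripper": 0.002}]'

```text
time_s: 14.45
tcp_pos: [0.4427, 0.0453, 0.0496]
eef_rot: [-89.9, -0.2, -168.5]
contact_force: [-9.3, -3.9, 23.1]
gripper_width: 0.0077
```

```bash
python3 st.py; python3 - <<'E'
from h import *
p,d=capture('scene'); save('scene20',cv2.resize(p[150:320,200:460],None,fx=3,fy=3))
E
```

```text
14.45 [0.4427 0.0453 0.0496] [-8.992e+01 -1.600e-01 -1.685e+02] F [-9.3 -3.9 23.1] M [-1.5   2.93 -0.1 ] w 0.0077 [ 31.  13. -42.   0. -36.  70.]
```

View pics/scene20.png

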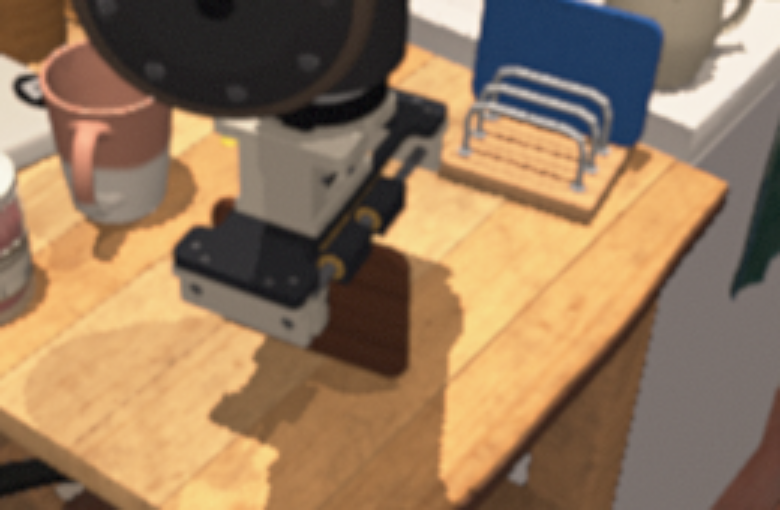

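Emit:
apply_moves --deltas '[{"tx": 0,"ty": -0.0015,"tz": 0,"turn": 0,"gripper": 0.0115},{"tx": 0,"ty": -0.0015,"tz": 0,"turn": 0,"gripper": 0.0115},{"tx": 0,"ty": -0.01,"tz": 0,"turn": 0,"gripper": 0.0115},{"tx": 0,"ty": -0.018,"tz": 0,"turn": 0,"gripper": 0.0115},{"tx": 0,"ty": -0.018,"tz": 0,"turn": 0,"gripper": 0.002}]'

```text
time_s: 15.0
tcp_pos: [0.4447, 0.0471, 0.0698]
eef_rot: [-90.0, 0.2, -168.4]
contact_force: [-2.5, -2.4, 20.1]
gripper_width: 0.0078
```

Emit:
apply_moves --deltas '[{"tx": 0,"ty": 0,"tz": 0,"turn": 0,"gripper": 0.002},{"tx": 0,"ty": 0,"tz": 0,"turn": 0,"gripper": 0.002}]'

```text
time_s: 15.2
tcp_pos: [0.4448, 0.0471, 0.0699]
eef_rot: [-90.0, 0.2, -168.4]
contact_force: [-4.3, 1.4, 17.6]
gripper_width: 0.0074
```

```bash
python3 st.py; python3 - <<'E'
from h import *
s=r.get_state()
p,d=capture('scene'); save('scene21',cv2.resize(p[150:320,200:460],None,fx=3,fy=3))
p,d=capture('wrist'); save('wrist21',p)
uv,P=cloud('wrist',d,s); 
k=(P[:,2]>.08)&(P[:,2]<.12)&(uv[:,1]<245)&(abs(uv[:,0]-277)<40); print(P[k].mean(0),np.percentile(P[k],[2,98],axis=0),cv2.minAreaRect(P[k][:,:2].astype(np.float32)))
E
```

```text
15.2 [0.4448 0.0471 0.0699] [ -90.04    0.17 -168.37] F [-4.3  1.4 17.6] M [ 0.63  1.72 -0.06] w 0.0074 [ 31.  11. -40.   0. -39.  70.]
[0.49364066 0.05673424 0.09762194] [[0.47594358 0.05071336 0.08819103]
 [0.50992936 0.06250963 0.10031899]] ((0.4925938844680786, 0.05649749934673309), (0.03662382811307907, 0.00800376757979393), 11.580801010131836)
```

View pics/scene21.png

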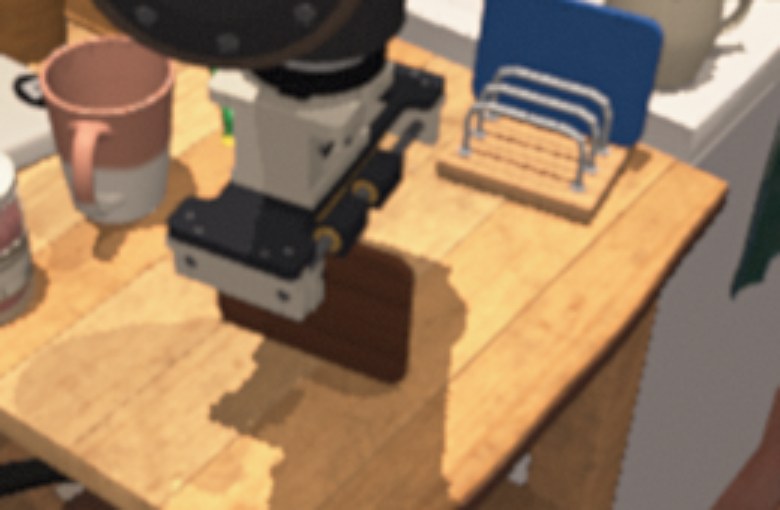

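View pics/wrist21.png

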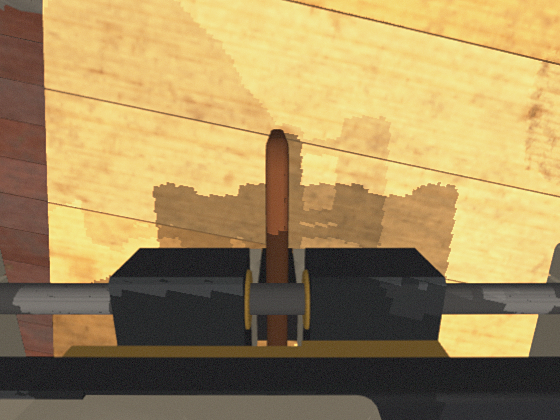

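Emit:
apply_moves --deltas '[{"tx": 0,"ty": -0.03,"tz": 0,"turn": 0,"gripper": 0.002},{"tx": 0,"ty": -0.06,"tz": 0,"turn": 0,"gripper": 0.002},{"tx": 0,"ty": -0.1,"tz": 0,"turn": 0,"gripper": 0.002}]'

```text
time_s: 15.6
tcp_pos: [0.4425, 0.046, 0.1684]
eef_rot: [-90.0, -0.2, -168.4]
contact_force: [0.7, -0.0, -2.1]
gripper_width: 0.0078
```

```bash
python3 st.py; python3 - <<'E'
from h import *
p,d=capture('top'); save('top22',cv2.resize(p[210:300,330:420],None,fx=6,fy=6,interpolation=cv2.INTER_CUBIC))
p,d=capture('scene'); save('scene22',cv2.resize(p[140:230,340:425],None,fx=6,fy=6,interpolation=cv2.INTER_CUBIC))
E
```

```text
15.6 [0.4425 0.046  0.1684] [-8.9980e+01 -1.5000e-01 -1.6843e+02] F [ 0.7 -0.  -2.1] M [ 0.07 -0.22  0.02] w 0.0078 [ 31.   2. -33.  -0. -54.  70.]
```

View pics/top22.png

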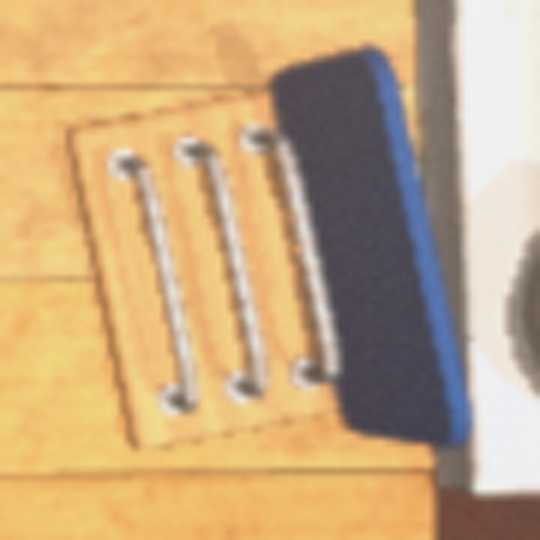

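View pics/scene22.png

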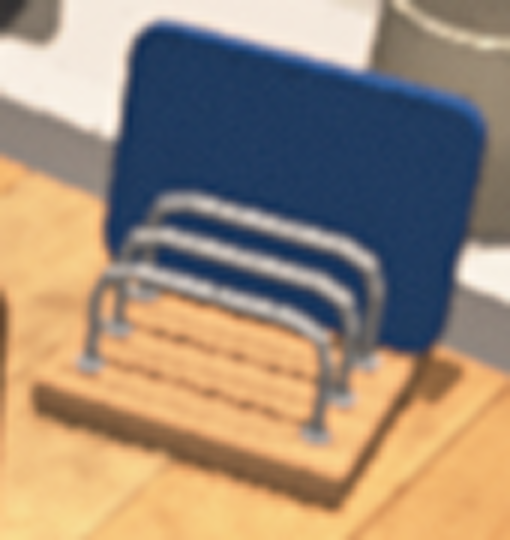

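```bash
python3 - <<'E'
from h import *
f=lambda l:np.array(l)/6.+[330-.4,210-.4]
g=lambda l:np.array(l)/6.+[340-.4,140-.4]
def show(n,cam,l,z):
    q=onplane(cam,(f if cam=='top' else g)(l),z)[:,:2]; dd=q[0]-q[-1]
    print(n,q.round(4).tolist(),'mid',q.mean(0).round(4),'ang',np.degrees(np.arctan2(dd[1],dd[0])).round(1))
show('feet1','top',[[124,163],[176,401]],.019)
show('feet2','top',[[194,150],[243,388]],.019)
show('feet3','top',[[257,137],[309,373]],.019)
show('top1','top',[[148,185],[189,395]],.065)
show('top2','top',[[218,170],[258,385]],.065)
show('top3','top',[[288,150],[334,370]],.065)
show('base','top',[[72,130],[137,447]],.018)
show('sfeet1','scene',[[90,365],[317,435]],.019)
show('sfeet2','scene',[[117,330],[343,400]],.019)
show('stop1','scene',[[135,267],[300,317]],.064)
show('stop2','scene',[[150,232],[325,287]],.064)
E
```

```text
feet1 [[0.4755, -0.1623], [0.3918, -0.1783]] mid [ 0.4337 -0.1703] ang 10.8
feet2 [[0.4798, -0.1873], [0.3961, -0.202]] mid [ 0.438  -0.1947] ang 9.9
feet3 [[0.4842, -0.2099], [0.4011, -0.2254]] mid [ 0.4427 -0.2176] ang 10.6
top1 [[0.4669, -0.1629], [0.397, -0.1745]] mid [ 0.432  -0.1687] ang 9.5
top2 [[0.4717, -0.1866], [0.4001, -0.1977]] mid [ 0.4359 -0.1921] ang 8.8
top3 [[0.4782, -0.2104], [0.4048, -0.2232]] mid [ 0.4415 -0.2168] ang 9.9
base [[0.4874, -0.1443], [0.376, -0.1643]] mid [ 0.4317 -0.1543] ang 10.2
sfeet1 [[0.4738, -0.1627], [0.3919, -0.1795]] mid [ 0.4329 -0.1711] ang 11.6
sfeet2 [[0.4782, -0.186], [0.3951, -0.2021]] mid [ 0.4366 -0.1941] ang 11.0
stop1 [[0.4625, -0.1673], [0.4041, -0.1783]] mid [ 0.4333 -0.1728] ang 10.7
stop2 [[0.4703, -0.1882], [0.4066, -0.1985]] mid [ 0.4384 -0.1933] ang 9.3
```

```bash
python3 pl.py .4425 .046 .1685 191.6 .432 -.183 .165 190.5
```

```text
tx 0.0563 ty 0.0035 tz 0.2222 turn 0.0192
```

Emit:
apply_moves --deltas '[{"tx": 0.01,"ty": 0,"tz": 0.04,"turn": 0.005,"gripper": 0.002},{"tx": 0.022,"ty": 0,"tz": 0.085,"turn": 0.01,"gripper": 0.002},{"tx": 0.034,"ty": 0,"tz": 0.133,"turn": 0.015,"gripper": 0.002},{"tx": 0.046,"ty": 0,"tz": 0.18,"turn": 0.019,"gripper": 0.002},{"tx": 0.0563,"ty": 0,"tz": 0.222,"turn": 0.019,"gripper": 0.002}]'

```text
time_s: 16.2
tcp_pos: [0.4324, -0.1842, 0.1679]
eef_rot: [-90.0, 0.0, -169.5]
contact_force: [1.6, 0.7, -1.4]
gripper_width: 0.0081
```

Emit:
apply_moves --deltas '[{"tx": 0,"ty": 0,"tz": 0,"turn": 0,"gripper": 0.002},{"tx": 0,"ty": 0,"tz": 0,"turn": 0,"gripper": 0.002},{"tx": 0,"ty": 0.015,"tz": 0,"turn": 0,"gripper": 0.002},{"tx": 0,"ty": 0.02,"tz": 0,"turn": 0,"gripper": 0.002}]'

```text
time_s: 16.6
tcp_pos: [0.4324, -0.1813, 0.147]
eef_rot: [-90.0, -0.1, -169.5]
contact_force: [0.5, -0.0, -1.1]
gripper_width: 0.0081
```

```bash
python3 st.py; python3 - <<'E'
from h import *
s=r.get_state()
p,d=capture('wrist'); save('wrist23',p); np.save('w23.npy',d)
uv,P=cloud('wrist',d,s); 
k=(P[:,2]>.16)&(P[:,2]<.20)&(uv[:,1]<245)&(abs(uv[:,0]-277)<40); print(k.sum())
p,d=capture('scene'); save('scene23',cv2.resize(p[90:240,280:460],None,fx=4,fy=4,interpolation=cv2.INTER_CUBIC))
E
```

```text
16.6 [ 0.4324 -0.1813  0.147 ] [-9.0050e+01 -8.0000e-02 -1.6946e+02] F [ 0.5 -0.  -1.1] M [-0.04  0.05 -0.02] w 0.0081 [  1.   6. -32.  -0. -52.  99.]
2484
```

View pics/wrist23.png

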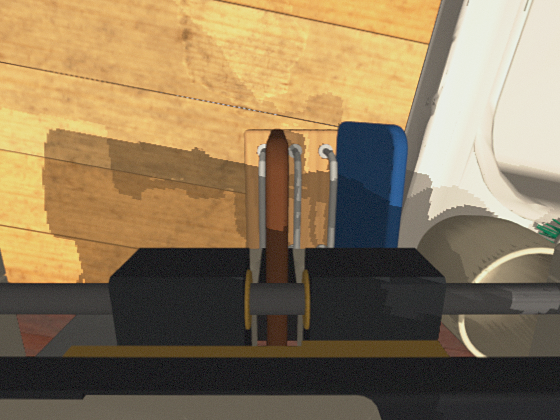

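View pics/scene23.png

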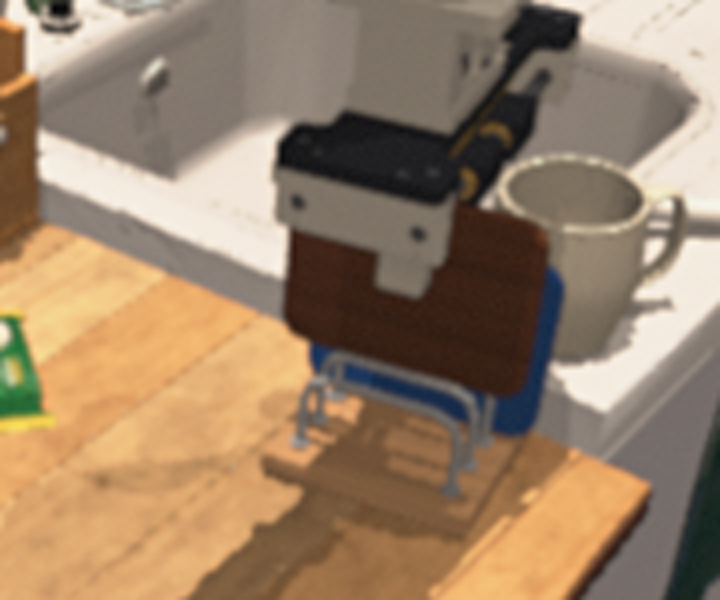

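Emit:
apply_moves --deltas '[{"tx": 0,"ty": 0.01,"tz": 0.001,"turn": 0,"gripper": 0.002},{"tx": 0,"ty": 0.02,"tz": 0.001,"turn": 0,"gripper": 0.002},{"tx": 0,"ty": 0.03,"tz": 0.001,"turn": 0,"gripper": 0.002},{"tx": 0,"ty": 0.03,"tz": 0.001,"turn": 0,"gripper": 0.002}]'

```text
time_s: 17.1
tcp_pos: [0.4322, -0.1832, 0.1165]
eef_rot: [-90.0, -0.2, -169.5]
contact_force: [-0.2, -0.1, -0.7]
gripper_width: 0.0077
```

```bash
python3 st.py; python3 - <<'E'
from h import *
p,d=capture('wrist'); save('wrist24',p[100:350])
E
```

```text
17.1 [ 0.4322 -0.1832  0.1165] [ -90.05   -0.17 -169.51] F [-0.2 -0.1 -0.7] M [-0.08  0.05  0.  ] w 0.0077 [  1.   9. -34.  -0. -47.  99.]
```

View pics/wrist24.png

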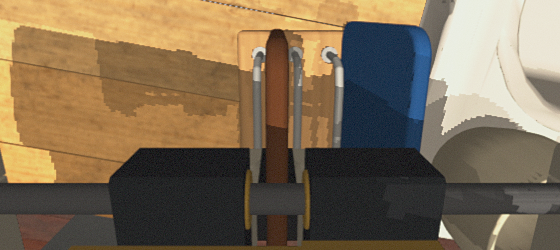

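Emit:
apply_moves --deltas '[{"tx": 0,"ty": 0.01,"tz": 0,"turn": 0,"gripper": 0.002},{"tx": 0,"ty": 0.02,"tz": 0,"turn": 0,"gripper": 0.002},{"tx": 0,"ty": 0.025,"tz": 0,"turn": 0,"gripper": 0.002},{"tx": 0,"ty": 0.027,"tz": 0,"turn": 0,"gripper": 0.002}]'

```text
time_s: 17.55
tcp_pos: [0.4328, -0.1834, 0.0903]
eef_rot: [-90.0, -0.1, -169.5]
contact_force: [0.1, 0.3, -1.2]
gripper_width: 0.008
```

```bash
python3 st.py; python3 - <<'E'
from h import *
p,d=capture('scene'); save('scene25',cv2.resize(p[90:240,280:460],None,fx=4,fy=4,interpolation=cv2.INTER_CUBIC))
E
```

```text
17.55 [ 0.4328 -0.1834  0.0903] [-9.0020e+01 -8.0000e-02 -1.6951e+02] F [ 0.1  0.3 -1.2] M [-0.05 -0.02  0.02] w 0.008 [  1.  11. -36.  -0. -43.  99.]
```

View pics/scene25.png

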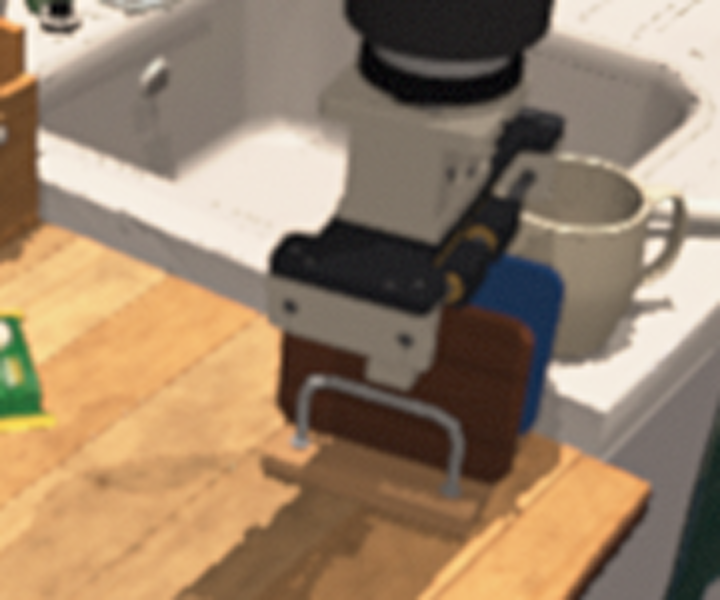

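Emit:
apply_moves --deltas '[{"tx": 0,"ty": 0.001,"tz": 0,"turn": 0,"gripper": 0.002},{"tx": 0,"ty": 0.002,"tz": 0,"turn": 0,"gripper": 0.002}]'

```text
time_s: 17.8
tcp_pos: [0.4335, -0.1834, 0.0893]
eef_rot: [-90.0, 0.0, -169.5]
contact_force: [0.7, 0.9, -0.8]
gripper_width: 0.0077
```

Emit:
apply_moves --deltas '[{"tx": 0,"ty": 0,"tz": 0,"turn": 0,"gripper": 0.014},{"tx": 0,"ty": 0,"tz": 0,"turn": 0,"gripper": 0.03},{"tx": 0,"ty": 0,"tz": 0,"turn": 0,"gripper": 0.03}]'

```text
time_s: 18.1
tcp_pos: [0.4335, -0.1834, 0.0894]
eef_rot: [-90.0, 0.0, -169.5]
contact_force: [0.2, 1.1, -0.7]
gripper_width: 0.0246
```

```bash
python3 st.py; python3 - <<'E'
from h import *
p,d=capture('scene'); save('scene26',cv2.resize(p[90:240,280:460],None,fx=4,fy=4,interpolation=cv2.INTER_CUBIC))
p,d=capture('wrist'); save('wrist26',p[100:350])
E
```

```text
18.1 [ 0.4335 -0.1834  0.0894] [-8.999e+01  3.000e-02 -1.695e+02] F [ 0.2  1.1 -0.7] M [-0.05 -0.01 -0.  ] w 0.0246 [  1.  11. -36.   0. -43.  99.]
```

View pics/scene26.png

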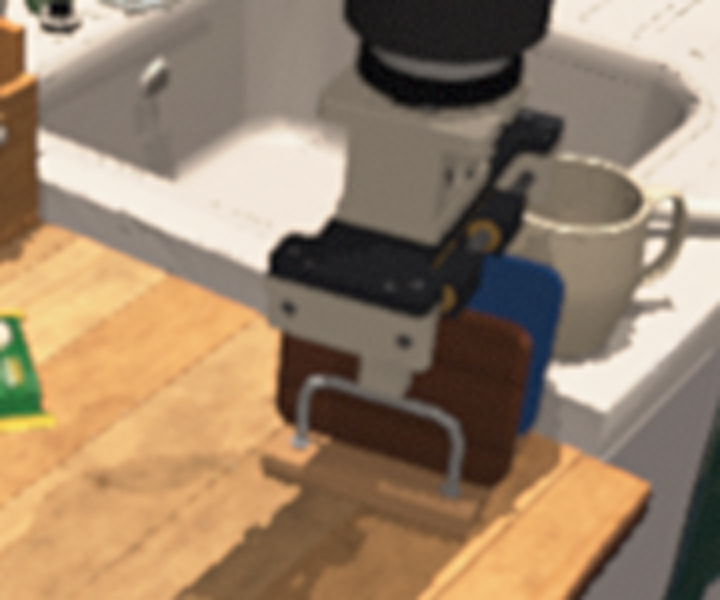

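View pics/wrist26.png

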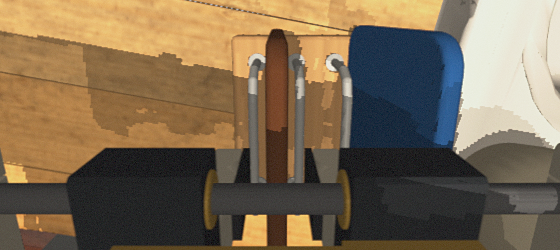

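Released and standing upright in the slot. I'll retract straight up and check.

Emit:
apply_moves --deltas '[{"tx": 0,"ty": 0,"tz": 0,"turn": 0,"gripper": 0.034},{"tx": 0,"ty": -0.015,"tz": 0,"turn": 0,"gripper": 0.034},{"tx": 0,"ty": -0.04,"tz": 0,"turn": 0,"gripper": 0.034},{"tx": 0,"ty": -0.08,"tz": 0,"turn": 0,"gripper": 0.034},{"tx": 0,"ty": -0.12,"tz": 0,"turn": 0,"gripper": 0.034}]'

```text
time_s: 18.7
tcp_pos: [0.4327, -0.1833, 0.2102]
eef_rot: [-90.0, -0.1, -169.5]
contact_force: [1.9, -0.0, 0.1]
gripper_width: 0.0336
```

Emit:
apply_moves --deltas '[{"tx": 0,"ty": 0,"tz": -0.05,"turn": 0,"gripper": 0.034},{"tx": 0,"ty": 0,"tz": -0.1,"turn": 0,"gripper": 0.034},{"tx": 0,"ty": 0,"tz": -0.15,"turn": 0,"gripper": 0.034},{"tx": 0,"ty": 0,"tz": -0.2,"turn": 0,"gripper": 0.034},{"tx": 0,"ty": 0,"tz": -0.2,"turn": 0,"gripper": 0.034}]'

```text
time_s: 19.2
tcp_pos: [0.3964, 0.0183, 0.2098]
eef_rot: [-90.1, 0.1, -169.0]
contact_force: [-0.1, 0.6, 0.3]
gripper_width: 0.034
```

```bash
python3 st.py; python3 - <<'E'
from h import *
p,d=capture('scene'); save('scene27',cv2.resize(p[90:240,280:460],None,fx=4,fy=4,interpolation=cv2.INTER_CUBIC))
p,d=capture('top'); save('top27',p)
uv,P=cloud('top',d)
k=(P[:,2]>.08)&(P[:,2]<.125)&(P[:,1]>-.215)&(P[:,1]<-.15)&(P[:,0]>.34)&(P[:,0]<.53)
print(k.sum(),P[k].mean(0),P[k].max(0),cv2.minAreaRect(P[k&(P[:,2]>.105)][:,:2].astype(np.float32)))
save('top27c',cv2.resize(p[210:300,330:420],None,fx=6,fy=6,interpolation=cv2.INTER_CUBIC))
E
```

```text
19.2 [0.3964 0.0183 0.2098] [-9.0070e+01  1.3000e-01 -1.6905e+02] F [-0.1  0.6  0.3] M [-0.08 -0.06 -0.01] w 0.034 [ 32.  -6. -35.  -0. -61.  69.]
513 [ 0.43379937 -0.17975259  0.10890278] [ 0.49796672 -0.16636582  0.1234299 ] ((0.4340742230415344, -0.18149793148040771), (0.12882335484027863, 0.008375485427677631), 10.431974411010742)
```

View pics/scene27.png

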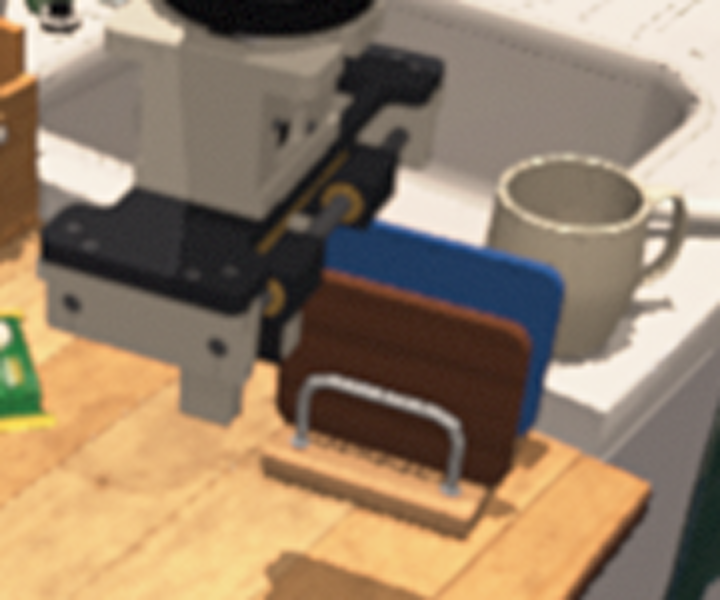

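View pics/top27c.png

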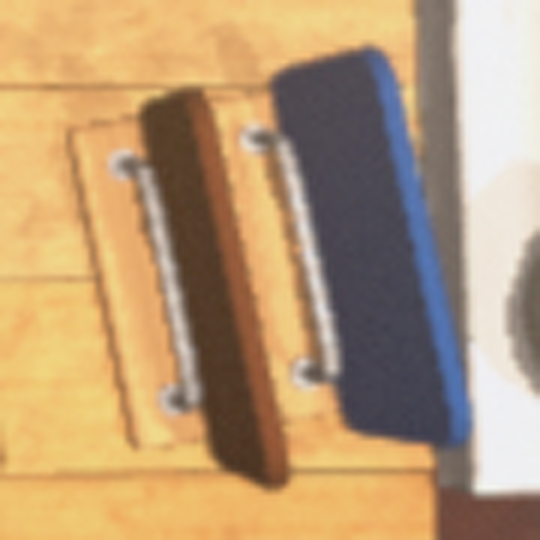

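```bash
python3 -c "
from plant import r
print(r.close_job())"
```

```text
the job is handed in; nothing more can be done
None
```

The board is standing upright on its long edge in the outer slot of the stand, let go, and the job is handed in. It took about 19 s of the 64 s allowed. No verdict is reported, so the checks below are my own.

**Turning the board:** I first tried pressing on the board and twisting it, but the fingers mostly slipped. Pushing its side with the closed fingers turned it instead.

**Sliding it out:** I then pushed it square over the left edge until about 42 mm stuck out, and it lay flat there well over 0.2 s.

**Getting hold of it:** The moves on offer keep the tool pointing down, so it could not grip the overhang edge-on. I pressed the overhang down with the outer finger so the board tipped about the table rim. Closing the jaws step by step then brought it upright between the pads.

**Placing it:** I set it briefly on the table to take a higher grip. Then I lowered it between the loops to the base and let go.

**Last checks:**
- **Board:** its top edge is centred at about (0.434, -0.182), within about 2 mm of the slot middle I measured. It is turned 10.4°, against about 10.5° for the stand, and stands near vertical between the loops.
- **Stand:** its corners and feet are at the same pixels as before the board went in.
- **Mug and jar:** I never went near them, but I did not measure them again at the end.
- **Robot:** the gripper is clear of everything, with contact force near zero.
- **Disagreement:** my first estimate of the slot was about 6 mm off in y from the later one. I used the later one, which both cameras agreed on, and trimmed it by 1 mm from the wrist view before lowering the board.

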